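# Swing the hold-down clear and rack the ticket rolls on the sloped ledge

## Robot

A 6-joint arm with a two-finger parallel gripper is mounted at the origin on the work surface. World frame = base frame: x ahead of the robot, y to its left, z up, the work surface at z = 0. Lengths are in mm, angles in degrees, forces in N, time in s.
With the tool pointing down it reaches from about 300 to 850 mm from the base axis. Payload 4.2 kg.
Tool frame: the origin (TCP) lies midway between the tips of the shut fingers; the grasp point (between the pads) lies 19 mm behind it (env.grasp_offset is the distance from the TCP to the grasp point, in mm); z points along the fingers, y is the line along which they close (so a half turn about z gives the same grasp; the last joint's range is limited). The gripper opens to 91 mm and grips with 3 to 60 N. Pads are 32 mm wide; open, the fingers measure 118 mm over their backs; the gripper's body (76 mm by 178 mm) begins 60 mm behind the grasp point.
Start: joints at [63.14, 18.312, 89.639, -0, 72.044, -1.146], TCP at [249.488, 518.072, 213.976] pointing down, gripper open.
Joint ranges: [-177.97, 177.97], [-48.28, 115.42], [12.27, 149.76], [-77.06, 257.06], [2.81, 150.46], [-146.56, 146.56]. Speed limits (degrees/s): [147.25, 147.25, 180, 180, 180, 180].

## Interface

Orientations are given as [roll, pitch, yaw] about the fixed x, y, z axes, in that order (R = Rz(yaw) Ry(pitch) Rx(roll)).
In Python, from workcell import env, optics gives the robot as it stands. The module is installed in compiled form; this text tells all that it offers.
- The arm moves only by the tool send_rows, never from a script. Its argument "targets" is a list that holds one entry, the list of rows, each a list of 7 numbers: the turn, a rotation vector about the world's x, y, z scaled (see below), then the shift along the world's x, y, z scaled (see below), then the closure, from -1 (fully open) to 1 (shut). In form: [[[rx, ry, rz, x, y, z, gripper], ...]]. A call has 1 to 12 rows; each row shifts and turns the commanded pose from where the row before left it; what a row does not reach is not made up. The controller multiplies each number of a shift by 0.2 m and each number of a turn by pi/2 rad. A row lasts 1/10 s, in which the tool goes at most 50 mm and 8.59 degrees, less where a joint would pass 70% of its speed; a pose out of reach is approached as far as the arm can. A call with a number of a shift or a turn outside -1 to 1 is refused whole. A call with a gripper value outside its range is refused whole. The fingers move at their own pace and stop on an object; "grip_force" is the grip in N (left out, the last holds). Time passes only in rows, so rows that do not move let the fingers close. It gives the time, the measured TCP pose, the force, the opening and the grip force at its end, in the units of the state.
- env.state(): the state, without advancing time (a new reading comes with each control period).
- optics.grab_frame(name): name is "side" or "top" or "wrist"; returns (picture, depth): 384x512x3 uint8, red, green, blue; 384x512 float32, mm along the optical axis (not along the pixel's ray), 0 where there is no reading.
- optics.camera_info(name): a dict with "camera_matrix" (3x3 intrinsics, pixels), "R" (3x3) and "t" (3): a world point X has camera coordinates R X + t; the wrist camera has in their place "mount" (4x4, takes a point from camera to tool coordinates, whose origin is the TCP and whose axes are the flange's). Camera axes: x right, y down, z forward; pixel columns grow to the right and rows downward; lengths in mm; the calibration is good to about 2 mm. The wrist camera is an equidistant fisheye: a pixel r from the principal point sees the ray r / f radians off the axis. A picture is of the moment at which its call begins: read the wrist's pose just before it. camera_info takes no time and is no camera call.
- env.job_done(): hands the job in; it is judged then, once.
Trained networks look in the newest picture that a camera, given by its name, has taken for a name from the list of things; names that differ only in an ending like _2 or _b are one class to them, and where a whole thing is asked for, a point or a joint stands for the part that bears it (a point fixed in the world has none). Each returns a list of dicts, best first, with "conf" (0 to 1); they miss things now and then, are a little off and sometimes report something else, mostly with a low value. They report only what shows in the picture. A call takes as long as a camera call.
- optics.silhouettes(camera, name): "mask" (384x512 bool, what is visible of it) and "at" ([column, row] in pixels, amid what is visible of it).
- optics.place_of(camera, name): "at" ([column, row] in pixels: a listed point, or the origin of a listed thing).
The state is a dict: "time_s": time; "qpos": joint angles; "qvel": joint speeds; "effort": joint torques, N m; "ee_pos": TCP position; "ee_rot": TCP orientation; "force": force on the tool from outside, world axes, zero at the start; "torque": the same for the moment, N m; "gripper_width": finger opening in mm; "gripper_force": force on a finger pad.
Only numpy, scipy, OpenCV 4.12 (cv2) and the standard library are available. Lean on these libraries where they do the work, as an engineer would, in place of code of your own. Each camera call takes 0.05 s, during which the arm holds its last target. There are 200 camera calls.

## Task

Open the taps station for the shift: swing the round hold-down fully clear of the spindle stand, to its stop, then slide every drink-ticket roll that is there up off its spindle and lay it flat on the sloped ledge, in the middle of the bay of its own colour. When all the rolls are racked, swing the hold-down fully back over the spindles. Leave the steins, bell, opener and stopper undisturbed.

Things in the scene. Friction and masses are not known exactly. Their poses are not given: they have to be found in the camera images.
- stand: Dark wooden spindle stand, fixed: base 200 x 200 x 20 mm, origin at the centre of its underside, x pointing away from the robot, with a tongue at the back for the hinge post. Four steel spindles, 16 mm thick, stand at x = +-50, y = +-50 mm and end 75 mm above the counter. Rolls rest on the base's top.
- holddown (a joint): Hold-down angle, rad: a dark steel disc (150 mm diameter, 6 mm thick, underside 85 mm above the counter) on a flat arm swinging level about an upright post 150 mm behind the stand's centre. 0 = centred over the spindles (inner stop); grows counter-clockwise from above, to the right seen from the robot, up to the outer stop at 1.75. Stiff (0.12 N m), stays put; over the spindles it traps the rolls.
- holddown_grip (a point): Point to grip on the hold-down: on the axis of its upright red grip peg, 22 mm thick, 50 mm tall (91 to 141 mm above the counter), this point 121 mm above the counter; 80 mm from the hinge axis, on the arm.
- holddown_hinge (a point): Point on the hold-down's upright hinge axis, 85 mm above the counter; the brass hub there, 40 mm in diameter, rises 14 mm above it.
- roll_red: Wound drink-ticket roll, red: a rigid ring 64 mm outside, 30 mm bore, 40 mm high, about 110 g. Origin: the middle of the ring, halfway up (20 mm above its underside); z along its axis. At the start it lies flat with its bore over one of the stand's four spindles (which one varies). May be absent (None).
- roll_yellow: Wound drink-ticket roll, yellow: a rigid ring 64 mm outside, 30 mm bore, 40 mm high, about 110 g. Origin: the middle of the ring, halfway up (20 mm above its underside); z along its axis. At the start it lies flat with its bore over one of the stand's four spindles (which one varies). May be absent (None).
- roll_blue: Wound drink-ticket roll, blue: a rigid ring 64 mm outside, 30 mm bore, 40 mm high, about 110 g. Origin: the middle of the ring, halfway up (20 mm above its underside); z along its axis. At the start it lies flat with its bore over one of the stand's four spindles (which one varies). May be absent (None).
- roll_green: Wound drink-ticket roll, green: a rigid ring 64 mm outside, 30 mm bore, 40 mm high, about 110 g. Origin: the middle of the ring, halfway up (20 mm above its underside); z along its axis. At the start it lies flat with its bore over one of the stand's four spindles (which one varies). May be absent (None).
- ledge: Narrow steel ledge, fixed, 400 mm long (along y) on two legs; its face slopes down to the robot at 0.30 rad, its middle 98 mm above the counter; origin on the counter below it. 80 mm between the front lip (14 mm above the face) and the back wall (27 mm). Four bays 95 mm apart, painted, left to right seen from the robot, red, yellow, blue, green.
- bay_red (a point): Middle of the red bay of the sloped ledge, on the board's upper face. z: the board's outward normal, leaning 17 deg (0.30 rad) from vertical towards the ledge's front, which faces the robot; x: up the slope (front to back); y: along the ledge, to the left.
- bay_yellow (a point): Middle of the yellow bay of the sloped ledge, on the board's upper face. z: the board's outward normal, leaning 17 deg (0.30 rad) from vertical towards the ledge's front, which faces the robot; x: up the slope (front to back); y: along the ledge, to the left.
- bay_blue (a point): Middle of the blue bay of the sloped ledge, on the board's upper face. z: the board's outward normal, leaning 17 deg (0.30 rad) from vertical towards the ledge's front, which faces the robot; x: up the slope (front to back); y: along the ledge, to the left.
- bay_green (a point): Middle of the green bay of the sloped ledge, on the board's upper face. z: the board's outward normal, leaning 17 deg (0.30 rad) from vertical towards the ledge's front, which faces the robot; x: up the slope (front to back); y: along the ledge, to the left.
- stein_a: Thick glass beer stein, 86 mm diameter, 150 mm tall, handle reaching 80 mm from the axis on its +y side; origin at the centre of its underside. Leave alone.
- stein_b: A second glass stein, like stein_a. Leave alone.
- bell: Brass service bell, 76 mm diameter, 59 mm tall; origin at the centre of its underside. Leave alone.
- opener: Flat black cast-iron bottle opener, 155 mm long, 8 mm thick; it lies along its x, from -55 mm (handle end) to +101 mm (loop, 48 mm wide). Leave alone.
- stopper: Green glass growler stopper, 52 mm diameter, 84 mm tall, standing; origin at the centre of its underside. Leave alone.

How it is judged (in metres and radians):
On the way, in this order (a step that is already met when the one before it is completed fails the run):
1. the hold-down is swung fully clear (beyond 1.6 rad) (value of joint holddown above 1.6 rad), for 0.2 s.
2. every roll present lies flat and released in the bay of its colour while the hold-down is still clear (y of roll_red in the frame of bay_red between -0.015 and 0.015 m and x of roll_red in the frame of bay_red between -0.015 and 0.015 m and z of roll_red in the frame of bay_red between 0.015 and 0.025 m and angle between the z axis of roll_red and the z axis of bay_red, either way round below 0.1 rad and linear speed of each of roll_red, roll_yellow, roll_blue, roll_green below 0.03 m/s and contact force between each of roll_red, roll_yellow, roll_blue, roll_green and the fingers below 0.1 N and y of roll_yellow in the frame of bay_yellow between -0.015 and 0.015 m and x of roll_yellow in the frame of bay_yellow between -0.015 and 0.015 m and z of roll_yellow in the frame of bay_yellow between 0.015 and 0.025 m and angle between the z axis of roll_yellow and the z axis of bay_yellow, either way round below 0.1 rad and y of roll_blue in the frame of bay_blue between -0.015 and 0.015 m and x of roll_blue in the frame of bay_blue between -0.015 and 0.015 m and z of roll_blue in the frame of bay_blue between 0.015 and 0.025 m and angle between the z axis of roll_blue and the z axis of bay_blue, either way round below 0.1 rad and y of roll_green in the frame of bay_green between -0.015 and 0.015 m and x of roll_green in the frame of bay_green between -0.015 and 0.015 m and z of roll_green in the frame of bay_green between 0.015 and 0.025 m and angle between the z axis of roll_green and the z axis of bay_green, either way round below 0.1 rad and value of joint holddown above 1.5 rad), for 0.3 s.
At the end, for the whole second after the job is handed in: Every roll present lies flat on the sloped board (underside within 5 mm of its face, axis within 0.10 rad of its normal), within 15 mm of the middle of the bay of its own colour both ways, at rest and released; the hold-down is back over the spindles (below 0.12 rad) and still (y of roll_red in the frame of bay_red between -0.015 and 0.015 m and x of roll_red in the frame of bay_red between -0.015 and 0.015 m and z of roll_red in the frame of bay_red between 0.015 and 0.025 m and angle between the z axis of roll_red and the z axis of bay_red, either way round below 0.1 rad and linear speed of each of roll_red, roll_yellow, roll_blue, roll_green below 0.03 m/s and contact force between each of roll_red, roll_yellow, roll_blue, roll_green and the fingers below 0.1 N and y of roll_yellow in the frame of bay_yellow between -0.015 and 0.015 m and x of roll_yellow in the frame of bay_yellow between -0.015 and 0.015 m and z of roll_yellow in the frame of bay_yellow between 0.015 and 0.025 m and angle between the z axis of roll_yellow and the z axis of bay_yellow, either way round below 0.1 rad and y of roll_blue in the frame of bay_blue between -0.015 and 0.015 m and x of roll_blue in the frame of bay_blue between -0.015 and 0.015 m and z of roll_blue in the frame of bay_blue between 0.015 and 0.025 m and angle between the z axis of roll_blue and the z axis of bay_blue, either way round below 0.1 rad and y of roll_green in the frame of bay_green between -0.015 and 0.015 m and x of roll_green in the frame of bay_green between -0.015 and 0.015 m and z of roll_green in the frame of bay_green between 0.015 and 0.025 m and angle between the z axis of roll_green and the z axis of bay_green, either way round below 0.1 rad and value of joint holddown below 0.12 rad and velocity of joint holddown below 0.05 rad/s); the robot touches nothing.
It fails at once if a stein, the bell, the opener or the stopper is shifted by more than 30 mm or a stein, the bell or the stopper is tipped (distance of any of stein_a, stein_b, bell, opener, stopper from where it was at the start of the episode above 0.03 m or angle between any of stein_a, stein_b, bell, stopper's own z axis and vertical above 0.4 rad).
Of roll_red, roll_yellow, roll_blue, roll_green only 3 to 4 are there at a start; the rules pass over those that are not, and their reading is None.
At some moment in a run one of roll_red, roll_yellow, roll_blue, roll_green may be knocked a few centimetres aside while the robot is not near it.
It also fails if it takes over 208 s, if anything falls off the work surface, if the arm or the gripper's body presses on something with over 40 N, if the wrist force passes 120 N, or if a joint passes its speed limit or range.

## Working session

There is one attempt and no reset: what is moved stays moved. The work goes in short steps, Python scripts to look and compute and a tool call to move; the robot and the scene stay as the last step left them, time stands still between calls to the robot, and variables do not carry over. Pictures are saved under pics/ and viewed, at most 14 in all, crops included, and the job is handed in when it is done.

Besides the shell and the picture viewer there is one more tool, called after "Call:" as a command line: name --argument value ..., lists and objects as JSON in quotes. send_rows: Moves the arm, as the interface text tells. Its arguments: {"type":"object","properties":{"targets":{"type":"array"},"grip_force":{"type":"number"}},"required":["targets"]}

```bash
mkdir -p pics; cat > h.py <<'E'
import numpy as np, cv2
from workcell import env, optics
def ray_world(cam,px,z=None,depth=None):
    c=optics.camera_info(cam);K=np.array(c["camera_matrix"]);R=np.array(c["R"]);t=np.array(c["t"])
    d=np.linalg.inv(K)@np.array([px[0],px[1],1.]);o=-R.T@t;w=R.T@d
    s=depth if depth is not None else (z-o[2])/w[2]
    return o+s*w
def cloud(cam,depth):
    c=optics.camera_info(cam);K=np.array(c["camera_matrix"]);R=np.array(c["R"]);t=np.array(c["t"]).ravel()
    v,u=np.mgrid[:384,:512];P=np.stack([u,v,np.ones_like(u)],-1)@np.linalg.inv(K).T*depth[...,None]
    return (P-t)@R
E
python3 - <<'E'
from h import *
np.set_printoptions(precision=1,suppress=True)
for cam in("top","side"):
    im,d=optics.grab_frame(cam);cv2.imwrite(f"pics/{cam}0.png",im[...,::-1]);C=cloud(cam,d)
    np.savez(f"{cam}0.npz",im=im,d=d)
    for n in "roll_red roll_yellow roll_blue roll_green holddown_grip holddown_hinge bay_red bay_yellow bay_blue bay_green stand stein_a bell opener stopper ledge".split():
        for r in optics.place_of(cam,n)[:2]:
            u,v=np.array(r["at"]);z={'h':121 if 'grip' in n else 85,'b':98}.get(n[0],0)
            if n.startswith("roll"):z=40
            if n=="bell":z=0
            uu,vv=int(round(u)),int(round(v));
            print(cam,n,round(r["conf"],2),np.array(r["at"]),"at z:",ray_world(cam,(u,v),z=z),"depth:",C[vv,uu] if 0<=vv<384 and 0<=uu<512 else None)
E
```

```text
top roll_red 0.73 [145.2 226.3] at z: [486.5 301.9  40. ] depth: [483.3 292.6  78.4]
top roll_yellow 0.42 [188.5 228.8] at z: [475.5 166.3  40. ] depth: [469.7 159.5  92.7]
top roll_blue 0.6 [171.7 204.7] at z: [552.7 219.8  40. ] depth: [543.5 208.5  92.5]
top roll_green 0.71 [174.6 253.1] at z: [401.6 208.8  40. ] depth: [401.  204.   58.9]
top holddown_grip 0.73 [149.9 202.5] at z: [548.2 268.8 121. ] depth: [546.1 263.2 142.6]
top holddown_grip 0.27 [170.5 206.8] at z: [533.8 207.3 121. ] depth: [537.6 214.5  92.5]
top holddown_hinge 0.97 [135.5 191.2] at z: [590.2 322.9  85. ] depth: [588.6 318.1  96.5]
top bay_red 0.56 [293.9 186.1] at z: [ 591.6 -162.    98. ] depth: [ 591.7 -162.2   99.1]
top bay_red 0.28 [276.7 255.5] at z: [ 385.1 -103.2   98. ] depth: [ 384.1 -104.5   85.6]
top bay_yellow 0.87 [317.2 204.8] at z: [ 532.7 -229.6   98. ] depth: [ 530.8 -227.7  107.2]
top bay_blue 0.65 [367.4 164.3] at z: [ 653.8 -388.7   98. ] depth: [ 657.2 -390.1   88.1]
top bay_blue 0.63 [132.8 190. ] at z: [591.7 327.6  98. ] depth: [591.6 326.8  98.4]
top bay_green 0.88 [361.1 254. ] at
[... 2078 characters left out ...]
  63.9]
side stand 0.71 [311.7 164. ] at z: [ 458.2 -497.6    0. ] depth: [ 451.  -294.4  100. ]
side stein_a 0.79 [195.2 229.9] at z: [776.5 -11.5   0. ] depth: [763.6  30.3  29. ]
side stein_a 0.78 [244.4 169.9] at z: [ 700.1 -416.1    0. ] depth: [ 409.1 1119.7  795.8]
side bell 0.8 [320.8 248.6] at z: [404.7  31.2   0. ] depth: [404.2  60.2  20. ]
side opener 0.68 [280.  239.8] at z: [522.1   4.6   0. ] depth: [521.   15.    6.7]
side stopper 0.82 [330.2 221.3] at z: [ 381.6 -112.1    0. ] depth: [382.9 -80.2  21.6]
side ledge 0.88 [299.7 194.2] at z: [ 485.7 -264.6    0. ] depth: [ 484.8 -265.     0.6]
side ledge 0.66 [327.6 220. ] at z: [ 389.6 -118.3    0. ] depth: [388.9 -86.7  20.5]
```

```bash
python3 - <<'E'
import cv2,numpy as np
a=cv2.imread("pics/top0.png")[120:300,90:420];b=cv2.imread("pics/side0.png")[130:340,150:380]
cv2.imwrite("pics/m0.png",cv2.resize(a,(800,436),interpolation=cv2.INTER_CUBIC));cv2.imwrite("pics/m1.png",cv2.resize(b,(650,593),interpolation=cv2.INTER_CUBIC))
E
```

```text
(no output)
```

View pics/m0.png

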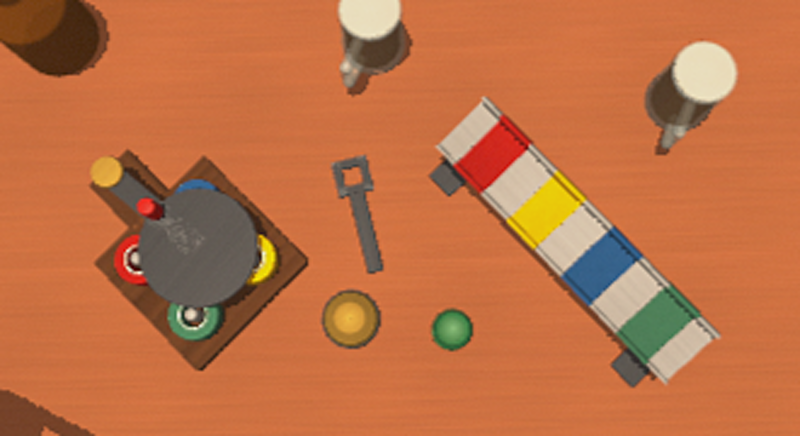

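View pics/m1.png

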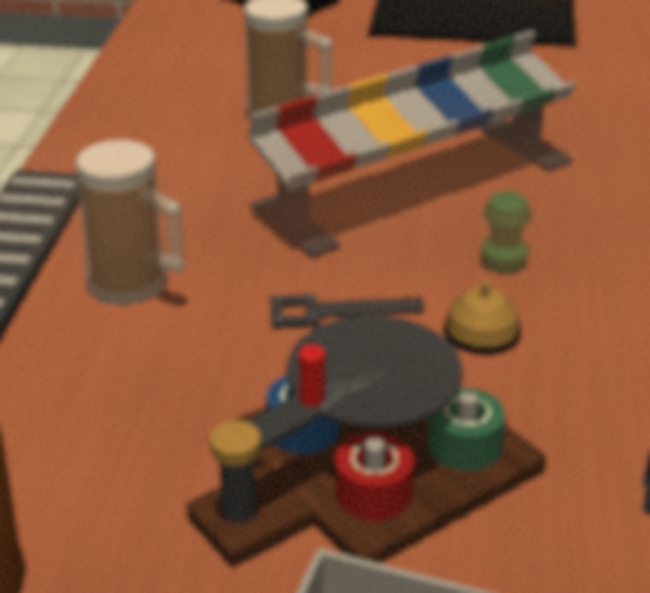

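Both views show all four rolls on the spindles (red left, blue back, yellow right, green front). The hold-down is over the stand, with its peg near pixel (151,204). The ledge is oblique to the right. Next I'll refine the positions from depth.

```bash
python3 - <<'E'
from h import *
np.set_printoptions(precision=2,suppress=True)
D=np.load("top0.npz");im=D["im"];C=cloud("top",D["d"]);H=cv2.cvtColor(im,cv2.COLOR_RGB2HSV)
h,s,v=[H[...,i].astype(int) for i in range(3)];x,y,z=[C[...,i] for i in range(3)]
col={'red':((h<6)|(h>174))&(s>190),'yellow':(h>22)&(h<33)&(s>150),'blue':(h>98)&(h<118)&(s>120),'green':(h>60)&(h<90)&(s>80)}
L=(y<-130)&(x>330)&(z>60)&(z<150)&(y>-420)&(x<680)
P=[]
for n,m in col.items():
    q=C[m&L]; P.append(q); print(n,len(q),np.median(q,0),(q.min(0)+q.max(0))/2)
    r=C[m&(y>100)&(y<350)&(x<600)&(z>50)&(z<72)]; print("   roll",len(r),(r.min(0)+r.max(0))/2 if len(r) else'')
q=np.vstack(P)
A=np.c_[q[:,:2],np.ones(len(q))];keep=np.ones(len(q),bool)
for _ in range(8):
    p=np.linalg.lstsq(A[keep],q[keep,2],rcond=None)[0];keep=abs(A@p-q[:,2])<4
n=np.array([-p[0],-p[1],1]);n/=np.linalg.norm(n);print("normal",n,"tilt",np.arccos(n[2]),keep.mean(),"az",np.degrees(np.arctan2(n[1],n[0])))
i=0
for k,Q in zip(col,P):
    kk=keep[i:i+len(Q)];i+=len(Q);print(k,Q[kk].mean(0))
# disc/peg/hub
m=(z>86)&(z<97)&(y>100)&(y<350)&(x<600)&(s<80);uv=np.argwhere(m)[:,::-1]
(c,r)=cv2.minEnclosingCircle(C[m][:,:2].astype(np.float32));print("disc-ish",c,r,m.sum())
m=col['red']&(z>125)&(y>200);print("peg",C[m].mean(0),m.sum())
m=(s>100)&(h>12)&(h<28)&(z>80)&(y>280)&(y<360)&(x<640);print("hub",C[m].mean(0),m.sum())
m=(z>170)&(C[...,0]>200);lab=cv2.connectedComponentsWithStats(m.astype(np.uint8))
for j in range(1,lab[0]):
    if lab[2][j,4]>30:
        Q=C[lab[1]==j];print("tall",Q.min(0),Q.max(0))
s=env.state();print(s["ee_rot"],s["ee_pos"],s["gripper_width"],env.grasp_offset)
E
```

```text
red 419 [ 602.15 -162.58  100.8 ] [ 595.62 -166.53  112.6 ]
   roll 105 [482.72 303.57  59.18]
yellow 456 [ 527.37 -220.44  100.03] [ 526.08 -219.38  112.01]
   roll 78 [481.48 132.38  59.34]
blue 475 [ 457.63 -286.58  100.58] [ 454.61 -283.38  114.36]
   roll 42 [577.5  219.54  60.48]
green 500 [ 387.02 -349.59  100.41] [ 384.2  -347.42  113.4 ]
   roll 113 [402.76 220.99  59.63]
normal [-0.19  0.22  0.96] tilt 0.29184428534178614 0.7443243243243243 az 131.56641996122
red [ 600.06 -161.51  100.13]
yellow [ 527.25 -221.11   98.91]
blue [ 457.11 -285.51   99.33]
green [ 385.82 -348.46   99.46]
disc-ish (510.7208557128906, 235.1714630126953) 103.63463592529297 1899
peg [430.78 580.08 154.8 ] 279
hub [561.34 322.94 136.05] 156
tall [337.79 -50.7  170.08] [ 837.98  464.5  1406.63]
tall [200.01 -50.7  170.08] [ 518.56  677.77 1406.63]
[180.    -0.   154.29] [249.48 518.07 213.96] 91.4016309999053 18.8
```

Call:
send_rows --targets '[[[0,0,-0.088,0.1014,-0.09,0,-1],[0,0,-0.088,0.1014,-0.09,0,-1],[0,0,-0.088,0.1014,-0.09,0,-1],[0,0,-0.088,0.1014,-0.09,0,-1],[0,0,-0.088,0.1014,-0.09,0,-1],[0,0,-0.088,0.1014,-0.09,0,-1],[0,0,-0.088,0.1014,-0.09,0,-1]]]'

```text
time_s: 2.4
ee_pos: [392.2, 391.3, 214.0]
ee_rot: [180.0, -0.0, 98.5]
force: [-0.2, -0.0, 0.7]
gripper_width: 91.0
gripper_force: 0.0
```

Call:
send_rows --targets '[[[0,0,-0.088,0.1014,-0.09,0,-1],[0,0,-0.088,0.1014,-0.09,0,-1],[0,0,-0.088,0.1014,-0.09,0,-1],[0,0,-0.088,0.1014,-0.09,0,-1],[0,0,-0.088,0.1014,-0.09,0,-1],[0,0,-0.088,0.1014,-0.09,0,-1],[0,0,-0.088,0.1014,-0.09,0,-1],[0,0,0,0,0,0,-1],[0,0,0,0,0,0,-1]]]'

```text
time_s: 3.3
ee_pos: [533.4, 265.8, 213.7]
ee_rot: [-180.0, 0.0, 43.4]
force: [-0.6, -0.8, -0.2]
gripper_width: 91.2
gripper_force: 0.0
```

```bash
cat >> h.py <<'E'
from scipy.spatial.transform import Rotation as Ro
def wray(px,s):
    c=optics.camera_info("wrist");K=np.array(c["camera_matrix"]);M=np.array(c["mount"])
    d=(np.atleast_2d(px)-K[:2,2])/np.array([K[0,0],K[1,1]]);r=np.linalg.norm(d,axis=1,keepdims=True)+1e-9
    ray=np.c_[np.sin(r)*d/r,np.cos(r)]
    R=Ro.from_euler('xyz',s["ee_rot"],degrees=True).as_matrix();p=np.array(s["ee_pos"])
    return R@M[:3,3]+p, ray@M[:3,:3].T@R.T, ray
def wz(px,s,z):
    o,w,_=wray(px,s);return o+w*((z-o[2])/w[:,2:])
def wcloud(d,s):
    v,u=np.mgrid[:384,:512];px=np.c_[u.ravel(),v.ravel()]
    o,w,ray=wray(px,s);return (o+w*(d.ravel()/np.maximum(ray[:,2],.05))[:,None]).reshape(384,512,3)
def wgrab(tag):
    s=env.state();im,d=optics.grab_frame("wrist");cv2.imwrite(f"pics/{tag}.png",im[...,::-1]);return s,im,wcloud(d,s)
E
python3 - <<'E'
from h import *
np.set_printoptions(precision=1,suppress=True)
s,im,C=wgrab("w1");print(s["ee_pos"],s["ee_rot"],s["qpos"])
for n,z in (("holddown_grip",121),("holddown_hinge",85),("stand",0)):
    for r in optics.place_of("wrist",n)[:2]:
        u,v=np.array(r["at"]);print(n,r["conf"],(u,v),wz((u,v),s,z),C[int(v),int(u)])
E
```

```text
[533.4 265.8 213.7] [-180.     0.    43.4] [25.4 20.2 86.8  0.  73.  72. ]
holddown_grip 0.66 (np.float64(261.4), np.float64(188.5)) [[541.9 262.4 121. ]] [545.7 267.2 141.4]
holddown_grip 0.35 (np.float64(473.9), np.float64(181.2)) [[714.8  92.8 121. ]] [755.5  19.   32.2]
holddown_hinge 0.78 (np.float64(252.9), np.float64(104.9)) [[592.2 320.8  85. ]] [592.1 321.8 101.1]
stand 0.61 (np.float64(261.7), np.float64(190.3)) [[518.4 234.9   0. ]] [544.7 266.3 142.8]
stand 0.6 (np.float64(251.4), np.float64(214.9)) [[483.1 220.8   0. ]] [509.5 245.4  93.6]
```

View pics/w1.png

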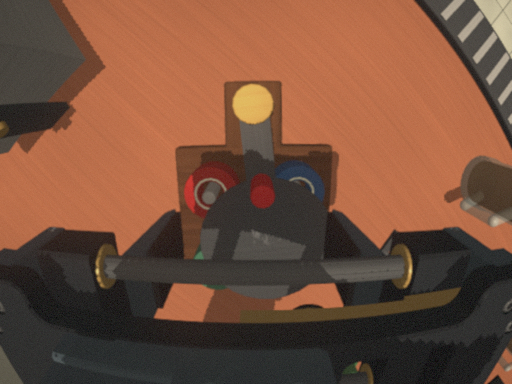

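The wrist view shows the hub at (252,104), the peg at (262,190), and the red and blue rolls on either side. The peg is at about (541,261), so the joint angle is about 0.1 rad. Next I'll grip it.

Call:
send_rows --targets '[[[0,0,0.0111,0.0062,-0.0036,-0.093,-1],[0,0,0.0111,0.0062,-0.0036,-0.093,-1],[0,0,0.0111,0.0062,-0.0036,-0.093,-1],[0,0,0.0111,0.0062,-0.0036,-0.093,-1],[0,0,0.0111,0.0062,-0.0036,-0.093,-1],[0,0,0.0111,0.0062,-0.0036,-0.093,-1],[0,0,0,0,0,0,1],[0,0,0,0,0,0,1],[0,0,0,0,0,0,1],[0,0,0,0,0,0,1],[0,0,0,0,0,0,1],[0,0,0,0,0,0,1]]]' --grip_force 15

```text
time_s: 4.7
ee_pos: [541.0, 261.8, 102.9]
ee_rot: [180.0, -0.0, 49.4]
force: [0.5, -0.1, 0.2]
gripper_width: 46.1
gripper_force: 0.0
```

```bash
python3 - <<'E'
from h import *
s=env.state();print(s["ee_pos"],s["ee_rot"],s["gripper_width"],s["force"],s["torque"])
a0=np.radians(s["ee_rot"][2]+180); c=np.array([592,321.])
a0=np.arctan2(*(np.array(s["ee_pos"][:2])-c)[::-1]);r=np.hypot(*(np.array(s["ee_pos"][:2])-c));print(np.degrees(a0),r)
for N,tot in ((20,1.62),):
    p=[c+80*np.array([np.cos(a0+tot*i/N),np.sin(a0+tot*i/N)]) for i in range(N+1)]
    for d in np.diff(p,axis=0):print(np.round(d/200,4),end=' ')
    print(np.degrees(tot/N)/90)
E
```

```text
[541.0260344  261.84699657 102.90914466] [ 1.79973341e+02 -4.69706389e-02  4.93990280e+01] 46.05269271878025 [ 0.46303419 -0.11467328  0.15150122] [-0.07612617  0.09226916 -0.00688356]
-130.75248857819454 78.08599736217715
[ 0.0254 -0.0201] [ 0.0269 -0.018 ] [ 0.0283 -0.0158] [ 0.0295 -0.0134] [ 0.0305 -0.011 ] [ 0.0313 -0.0085] [ 0.0318 -0.006 ] [ 0.0322 -0.0034] [ 0.0324 -0.0007] [0.0323 0.0019] [0.0321 0.0045] [0.0316 0.0071] [0.0309 0.0096] [0.0301 0.0121] [0.029  0.0145] [0.0277 0.0168] [0.0263 0.019 ] [0.0246 0.021 ] [0.0229 0.0229] [0.0209 0.0247] 0.05156620156177409
```

Call:
send_rows --targets '[[[0,0,0,0,0,0,1],[0,0,0,0,0,0,1],[0,0,0,0,0,0,1],[0,0,0,0,0,0,1],[0,0,0,0,0,0,1]]]'

```text
time_s: 5.2
ee_pos: [540.7, 261.7, 102.4]
ee_rot: [-180.0, 0.0, 49.4]
force: [0.4, -0.7, -0.1]
gripper_width: 21.9
gripper_force: 15.0
```

Call:
send_rows --targets '[[[0,0,0.0516,0.0254,-0.0201,0,1],[0,0,0.0516,0.0269,-0.018,0,1],[0,0,0.0516,0.0283,-0.0158,0,1],[0,0,0.0516,0.0295,-0.0134,0,1],[0,0,0.0516,0.0305,-0.011,0,1]]]'

```text
time_s: 5.7
ee_pos: [569.0, 246.3, 102.4]
ee_rot: [-180.0, -0.0, 72.8]
force: [-0.2, 0.2, 0.2]
gripper_width: 21.7
gripper_force: 15.0
```

Gripped at 22 mm and moving freely, so I'll continue the arc.

Call:
send_rows --targets '[[[0,0,0.0516,0.0313,-0.0085,0,1],[0,0,0.0516,0.0318,-0.006,0,1],[0,0,0.0516,0.0322,-0.0034,0,1],[0,0,0.0516,0.0324,-0.0007,0,1],[0,0,0.0516,0.0323,0.0019,0,1],[0,0,0.0516,0.0321,0.0045,0,1],[0,0,0.0516,0.0316,0.0071,0,1]]]'

```text
time_s: 6.4
ee_pos: [613.9, 245.5, 102.4]
ee_rot: [180.0, -0.1, 105.3]
force: [-1.4, 1.4, 0.4]
gripper_width: 21.5
gripper_force: 15.0
```

Call:
send_rows --targets '[[[0,0,0.0516,0.0309,0.0096,0,1],[0,0,0.0516,0.0301,0.0121,0,1],[0,0,0.0516,0.029,0.0145,0,1],[0,0,0.0516,0.0277,0.0168,0,1],[0,0,0.0516,0.0263,0.019,0,1],[0,0,0.0516,0.0246,0.021,0,1],[0,0,0.0516,0.0229,0.0229,0,1],[0,0,0.0516,0.0209,0.0247,0,1],[0,0,0,0,0,0,1],[0,0,0,0,0,0,1]]]'

```text
time_s: 7.4
ee_pos: [656.4, 273.8, 102.4]
ee_rot: [179.9, -0.0, 142.2]
force: [0.6, 2.6, 0.3]
gripper_width: 21.5
gripper_force: 15.0
```

```bash
python3 - <<'E'
from h import *
s=env.state();print(s["ee_pos"],s["ee_rot"],s["gripper_width"],s["force"],s["torque"])
im,d=optics.grab_frame("top");cv2.imwrite("pics/t1.png",cv2.resize(im[120:300,90:300,::-1],(700,600),interpolation=cv2.INTER_CUBIC))
E
```

```text
[656.4407952  273.83878244 102.37471781] [ 1.79913295e+02 -3.87040827e-03  1.42181716e+02] 21.4506763474265 [0.6451565  2.64887277 0.30750814] [ 0.43483627 -0.08185862 -0.15323746]
```

Call:
send_rows --targets '[[[0,0,0.032,0.012,0.0162,0,1],[0,0,0.032,0.011,0.017,0,1],[0,0,0,0,0,0,1]]]'

```text
time_s: 7.75
ee_pos: [657.9, 276.7, 102.2]
ee_rot: [-179.5, -0.2, 148.0]
force: [-6.4, -6.3, 4.6]
gripper_width: 21.7
gripper_force: 15.0
```

At the stop: the force rose and the motion halted. I'll release and rise.

Call:
send_rows --targets '[[[0,0,0,0,0,0,-0.2],[0,0,0,0,0,0,-0.2],[0,0,0,0,0,0,-0.2],[0,0,0,0,0,0,-0.2],[0,0,0,0,0,0,-0.2],[0,0,0,0,0,0.15,-0.2],[0,0,0,0,0,0.15,-0.2],[0,0,0,0,0,0.15,-1],[0,0,0,0,0,0.15,-1],[0,0,0,0,0,0,-1]]]'

```text
time_s: 8.75
ee_pos: [663.0, 280.7, 228.0]
ee_rot: [179.5, 0.3, 148.0]
force: [-0.2, -1.1, 0.2]
gripper_width: 75.7
gripper_force: 0.0
```

```bash
python3 - <<'E'
from h import *
np.set_printoptions(precision=1,suppress=True)
s=env.state();print(s["ee_pos"],s["ee_rot"],s["qpos"])
im,d=optics.grab_frame("top");C=cloud("top",d);cv2.imwrite("pics/t2.png",cv2.resize(im[120:300,90:300,::-1],(700,600),interpolation=cv2.INTER_CUBIC))
H=cv2.cvtColor(im,cv2.COLOR_RGB2HSV);h,S=[H[...,i].astype(int) for i in (0,1)];x,y,z=[C[...,i] for i in range(3)]
col={'red':((h<6)|(h>174))&(S>190),'yellow':(h>22)&(h<33)&(S>150),'blue':(h>98)&(h<118)&(S>120),'green':(h>60)&(h<90)&(S>80)}
for n,m in col.items():
    r=C[m&(y>100)&(y<350)&(x<600)&(z>54)&(z<66)]; c,R=cv2.minEnclosingCircle(r[:,:2].astype(np.float32));print(n,len(r),c,R)
    for q in optics.place_of("top","roll_"+n)[:1]:print("  net",q["conf"],ray_world("top",q["at"],z=40))
for q in optics.place_of("top","holddown_grip")[:1]:print("grip",q["conf"],ray_world("top",q["at"],z=121))
E
```

```text
[663.  280.7 228. ] [179.5   0.3 148. ] [ 22.   31.2  66.7  -0.   81.5 -36. ]
red 0 (0.0, 0.0) 0.0
yellow 0 (0.0, 0.0) 0.0
blue 149 (552.7586669921875, 218.9331817626953) 30.674999237060547
  net 0.74 [395.9  22.8  40. ]
green 89 (412.08990478515625, 219.83653259277344) 30.383604049682617
grip 0.85 [659.9 280.5 121. ]
```

View pics/t2.png

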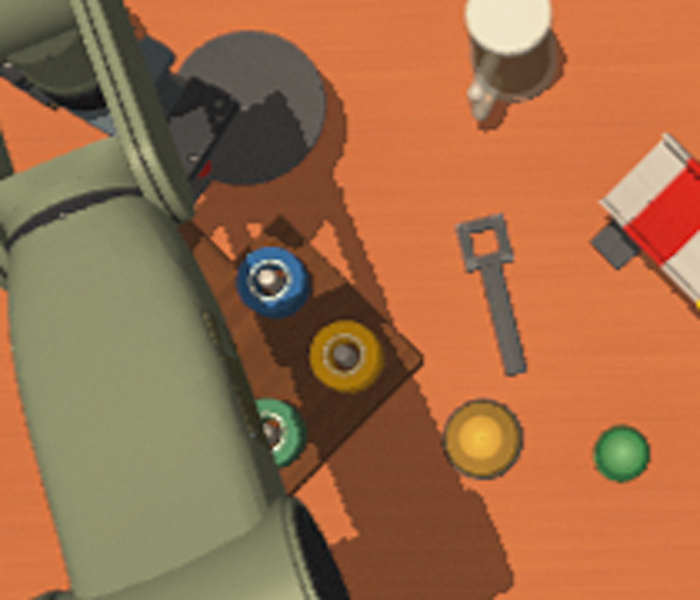

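Disc fully clear over to the right; the blue, yellow and green rolls are visible at crop pixels (270,282), (345,355) and (270,430). Next: above blue, with a wrist look.

Call:
send_rows --targets '[[[0,0,-0.0806,-0.0688,-0.0386,-0.03,-0.67],[0,0,-0.0806,-0.0688,-0.0386,-0.03,-0.67],[0,0,-0.0806,-0.0688,-0.0386,-0.03,-0.67],[0,0,-0.0806,-0.0688,-0.0386,-0.03,-0.67],[0,0,-0.0806,-0.0688,-0.0386,-0.03,-0.67],[0,0,-0.0806,-0.0688,-0.0386,-0.03,-0.67],[0,0,-0.0806,-0.0688,-0.0386,-0.03,-0.67],[0,0,-0.0806,-0.0688,-0.0386,-0.03,-0.67],[0,0,0,0,0,0,-0.67],[0,0,0,0,0,0,-0.67]]]'

```text
time_s: 10.05
ee_pos: [551.0, 218.2, 174.1]
ee_rot: [180.0, -0.0, 90.2]
force: [-0.1, 0.4, -0.1]
gripper_width: 76.1
gripper_force: 0.0
```

```bash
cat >> h.py <<'E'
def masks(im):
    H=cv2.cvtColor(im,cv2.COLOR_RGB2HSV);h,S,V=[H[...,i].astype(int) for i in range(3)]
    return {'red':((h<6)|(h>174))&(S>180),'yellow':(h>20)&(h<33)&(S>150),'blue':(h>98)&(h<118)&(S>110),'green':(h>60)&(h<90)&(S>80)}
E
python3 - <<'E'
from h import *
np.set_printoptions(precision=1,suppress=True)
s,im,C=wgrab("w2");print(s["ee_pos"],s["ee_rot"],s["qpos"],s["gripper_width"])
x,y,z=[C[...,i] for i in range(3)]
for n,m in masks(im).items():
    k=m&(y>100)&(y<340)&(x<600)&(z>52)&(z<68)
    if k.sum()>20:
        q=C[k];c,R=cv2.minEnclosingCircle(q[:,:2].astype(np.float32));print(n,len(q),c,R,q[:,2].mean())
    for q in optics.place_of("wrist","roll_"+n)[:2]:print("  net",q["conf"],q["at"],wz(q["at"],s,40))
E
```

```text
[551.  218.2 174.1] [180.   -0.   90.2] [20.5 21.4 90.9  0.  67.7 20.3] 76.09962196449872
red 1813 (486.556640625, 287.8787841796875) 31.66813087463379 61.25485593207214
  net 0.74 [190.9, 119.7] [[486.1 284.   40. ]]
yellow 178 (505.6298522949219, 149.17811584472656) 13.130997657775879 61.56355322851811
  net 0.9 [193.6, 241.4] [[482.1 146.8  40. ]]
blue 523 (555.8026733398438, 217.25357055664062) 30.895368576049805 61.29385281732541
  net 0.62 [255.9, 181.7] [[553.6 217.6  40. ]]
green 182 (416.1831970214844, 217.63507080078125) 29.43507194519043 61.45816830583047
  net 0.77 [130.7, 180.5] [[412.9 219.4  40. ]]
```

View pics/w2.png

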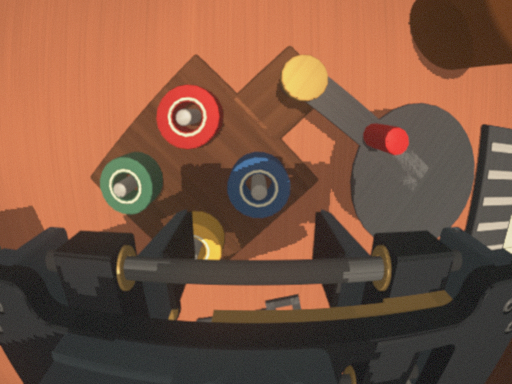

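The wrist view shows blue (260,187), red (188,117), green (130,185) and yellow (200,240) on the spindles, with the disc clear at right. Next I'll descend on blue.

Call:
send_rows --targets '[[[0,0,0,0.015,0,-0.09,-0.67],[0,0,0,0,0,-0.09,-0.67],[0,0,0,0,0,-0.09,-0.67],[0,0,0,0,0,-0.09,-0.67],[0,0,0,0,0,-0.09,-0.67],[0,0,0,0,0,-0.09,-0.67],[0,0,0,0,0,-0.09,-0.67],[0,0,0,0,0,-0.09,-0.67],[0,0,0,0,0,0,0],[0,0,0,0,0,0,0],[0,0,0,0,0,0,0],[0,0,0,0,0,0,0]]]' --grip_force 20

```text
time_s: 11.5
ee_pos: [554.3, 218.3, 31.3]
ee_rot: [179.9, -0.0, 90.0]
force: [0.4, -0.0, -1.1]
gripper_width: 63.5
gripper_force: 20.0
```

Call:
send_rows --targets '[[[0,0,0,0,0,0.05,0],[0,0,0,0,0,0.12,0],[0,0,0,0,0,0.2,0],[0,0,0,0,0,0.2,0],[0,0,0,0,0,0.2,0],[0,0,0,0,0,0.08,0]]]'

```text
time_s: 12.1
ee_pos: [555.5, 218.8, 206.4]
ee_rot: [179.5, -0.2, 90.0]
force: [0.6, 0.1, -0.9]
gripper_width: 63.9
gripper_force: 20.0
```

Blue is lifted. Carrying it to above its bay.

Call:
send_rows --targets '[[[0,0,0.0382,-0.0475,-0.2025,-0.002,0],[0,0,0.0382,-0.0475,-0.2025,-0.002,0],[0,0,0.0382,-0.0475,-0.2025,-0.002,0],[0,0,0.0382,-0.0475,-0.2025,-0.002,0],[0,0,0.0382,-0.0475,-0.2025,-0.002,0],[0,0,0.0382,-0.0475,-0.2025,-0.002,0],[0,0,0.0382,-0.0475,-0.2025,-0.002,0],[0,0,0.0382,-0.0475,-0.2025,-0.002,0],[0,0,0.0382,-0.0475,-0.2025,-0.002,0],[0,0,0.0382,-0.0475,-0.2025,-0.002,0],[0,0,0.0382,-0.0475,-0.2025,-0.002,0],[0,0,0.0382,-0.0475,-0.2025,-0.002,0]]]'

```text
time_s: 13.3
ee_pos: [439.1, -269.5, 196.9]
ee_rot: [180.0, 0.1, 131.4]
force: [0.6, 0.1, -0.8]
gripper_width: 63.7
gripper_force: 20.0
```

Call:
send_rows --targets '[[[-0.0359,-0.0315,0,0,0,0,0],[-0.0359,-0.0315,0,0,0,0,0],[-0.0359,-0.0315,0,0,0,0,0],[-0.0359,-0.0315,0,0,0,0,0],[0,0,0,0,0,0,0],[0,0,0,0,0,0,0]]]'

```text
time_s: 13.9
ee_pos: [439.8, -267.8, 196.7]
ee_rot: [180.0, 17.2, 131.3]
force: [-0.8, 0.5, -0.7]
gripper_width: 63.8
gripper_force: 20.0
```

```bash
python3 - <<'E'
from h import *
np.set_printoptions(precision=2,suppress=True)
s,im,C=wgrab("w3");print(s["ee_pos"],s["ee_rot"],s["qpos"],s["gripper_width"]);R=Ro.from_euler('xyz',s["ee_rot"],degrees=True).as_matrix();print(R.T)
x,y,z=[C[...,i] for i in range(3)];P=[]
for n,m in masks(im).items():
    q=C[m&(y<-130)&(z>80)&(z<135)]
    for r in optics.place_of("wrist","bay_"+n)[:1]:print("  net",r["conf"],r["at"],wz(r["at"],s,98))
    if len(q)>50 and n!='blue':print(n,len(q),np.median(q,0));P.append(q)
q=np.vstack(P);A=np.c_[q[:,:2],np.ones(len(q))];k=np.ones(len(q),bool)
p=np.linalg.lstsq(A,q[:,2],rcond=None)[0]
for _ in range(10):
    k=abs(A@p-q[:,2])<4;p=np.linalg.lstsq(A[k],q[k,2],rcond=None)[0]
n=np.array([-p[0],-p[1],1]);n/=np.linalg.norm(n);print(n,np.arccos(n[2]),np.degrees(np.arctan2(n[1],n[0])),k.mean())
up=np.array([np.cos(np.radians(-48.8)),np.sin(np.radians(-48.8))])
print("plane z at centre",p@[492.6,-254.2,1])
i=0
for Q in P:
    kk=k[i:i+len(Q)];i+=len(Q);print(Q[kk].mean(0),np.percentile((Q[kk][:,:2]-[492.6,-254.2])@up,[1,99]))
# white/all ledge: height profile across slope
c=(np.stack([x,y],-1)-[492.6,-254.2]);a=c@up;b=c@np.array([-up[1],up[0]])
for lo in range(-60,64,4):
    m=(a>=lo)&(a<lo+4)&(abs(b)<190)&(z>60)&(z<150)&(abs(b+47)>40)
    if m.sum()>20:print(lo,m.sum(),np.percentile(z[m],[5,50,95]))
E
```

```text
[ 439.84 -267.82  196.68] [179.96  17.22 131.28] [-28.89   5.9  111.09  -7.84  47.02 -65.62] 63.83215233269642
[[-0.63  0.72 -0.3 ]
 [ 0.75  0.66  0.  ]
 [ 0.2  -0.22 -0.96]]
  net 0.74 [427.6, 188.6] [[ 600.88 -166.04   98.  ]]
red 2219 [ 599.99 -162.61  100.13]
  net 0.84 [351.6, 189.6] [[ 533.33 -227.25   98.  ]]
yellow 3150 [ 528.04 -222.52  100.  ]
  net 0.95 [255.3, 185.9] [[ 458.31 -287.56   98.  ]]
  net 0.9 [160.7, 193.2] [[ 392.68 -356.31   98.  ]]
green 762 [ 403.65 -357.62  104.34]
[-0.2   0.22  0.96] 0.2999614905161616 131.56193634057635 0.9328005219376937
plane z at centre 98.48126959142058
[ 600.5  -163.75   99.69] [-30.66  38.84]
[ 530.55 -225.     99.51] [-30.52  35.73]
[ 402.44 -357.82  103.96] [-16.75  36.74]
-44 596 [ 94.69 100.   101.38]
-40 1353 [ 83.55 100.23 101.77]
-36 194 [ 78.72  83.15 101.45]
-32 768 [87.82 89.11 90.43]
-28 1113 [88.55 90.03 91.63]
-24 1091 [89.87 91.33 92.83]
-20 1118 [91.03 92.58 94.15]
-16 1076 [92.4  93.78 95.33]
-12 1064 [93.6  95.07 96.49]
-8 1087 [94.78 96.23 97.74]
-4 1050 [96.05 97.46 98.96]
0 1052 [ 97.34  98.76 100.19]
4 1048 [ 98.56 100.07 101.48]
8 1031 [ 99.78 101.29 102.74]
12 1027 [101.06 102.5  104.03]
16 988 [102.35 103.7  105.22]
20 962 [103.5  104.95 106.31]
24 910 [104.67 106.19 107.57]
28 801 [106.1  107.5  108.86]
32 992 [107.44 109.24 137.5 ]
36 1517 [109.05 119.32 137.97]
40 969 [110.05 112.77 122.48]
44 40 [110.44 111.99 115.05]
```

View pics/w3.png

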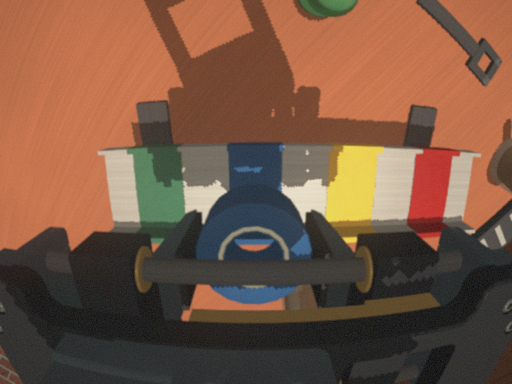

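The ledge profile checks out: tilt 0.30, lip at −40, wall at +36, middle (492.6,−254.2,98.5). The blue roll hangs at (253,245) over its bay. Lowering it.

Call:
send_rows --targets '[[[0,0,0,0.0165,-0.017,-0.095,0],[0,0,0,0.0165,-0.017,-0.095,0],[0,0,0,0.0165,-0.017,-0.095,0],[0,0,0,0.0165,-0.017,-0.095,0],[0,0,0,0.0025,-0.0025,-0.017,0],[0,0,0,0.0025,-0.0025,-0.017,0],[0,0,0,0.0025,-0.0025,-0.017,0],[0,0,0,0,0,0,0]]]'

```text
time_s: 14.95
ee_pos: [454.6, -283.2, 109.7]
ee_rot: [180.0, 17.2, 131.3]
force: [0.0, 0.6, -2.0]
gripper_width: 63.6
gripper_force: 20.0
```

Call:
send_rows --targets '[[[0,0,0,0.0008,-0.0008,-0.006,0],[0,0,0,0,0,0,0],[0,0,0,0,0,0,-0.6],[0,0,0,0,0,0,-0.6],[0,0,0,0,0,0,-0.6],[0,0,0,-0.015,0.017,0.073,-0.6],[0,0,0,-0.03,0.034,0.146,-0.6],[0,0,0,-0.03,0.034,0.146,-0.6],[0,0,0,-0.015,0.017,0.073,-0.6]]]'

```text
time_s: 15.85
ee_pos: [437.3, -263.0, 198.6]
ee_rot: [179.9, 17.4, 131.2]
force: [-0.2, 0.1, 0.3]
gripper_width: 73.2
gripper_force: 0.0
```

```bash
cat >> h.py <<'E'
UP=np.array([np.cos(np.radians(-48.7)),np.sin(np.radians(-48.7)),0]);YL=np.array([-UP[1],UP[0],0])
N=np.array([-np.sin(.3)*UP[0],-np.sin(.3)*UP[1],np.cos(.3)]);XL=np.cross(YL,N);CEN=np.array([492.6,-254.2,98.5])
def bayframe(P):
    d=P-CEN;return np.stack([d@XL,d@YL,d@N],-1)
def check(im,C,cols=("red","yellow","blue","green")):
    B=bayframe(C);m=masks(im)
    for n,b in zip(("red","yellow","blue","green"),(142.5,47.5,-47.5,-142.5)):
        if n in cols:
            q=B[m[n]&(abs(B[...,0])<45)&(abs(B[...,1]-b)<60)&(B[...,2]>33)&(B[...,2]<50)]
            if len(q)>15:
                c,R=cv2.minEnclosingCircle(q[:,:2].astype(np.float32));print("check",n,len(q),"x %.1f y %.1f R %.1f top %.1f"%(c[0],c[1]-b,R,q[:,2].mean()))
            else: print("check",n,"none",len(q))
E
python3 - <<'E'
from h import *
np.set_printoptions(precision=2,suppress=True)
s,im,C=wgrab("w4");print(s["ee_pos"],s["ee_rot"],s["gripper_width"],s["force"]);check(im,C)
E
```

```text
[ 437.25 -262.96  198.57] [179.91  17.42 131.25] 73.21753269198436 [-0.19  0.12  0.35]
check red none 0
check yellow none 0
check blue 1335 x 1.1 y -0.8 R 31.5 top 39.3
check green none 0
```

View pics/w4.png

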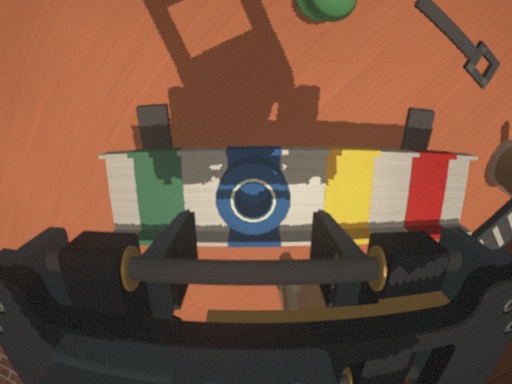

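Blue sits at x 1.1, y −0.8 in its bay (pixel 253,200). Next: green.

Call:
send_rows --targets '[[[0.0359,0.0315,0,0,0.05,0,-0.67],[0.0359,0.0315,0,0,0.05,0,-0.67],[0.0359,0.0315,0,0,0.05,0,-0.67],[0.0359,0.0315,0,0,0.05,0,-0.67]]]'

```text
time_s: 16.3
ee_pos: [436.6, -222.5, 195.5]
ee_rot: [180.0, -0.2, 131.3]
force: [-0.8, 0.8, 0.4]
gripper_width: 76.0
gripper_force: 0.0
```

Call:
send_rows --targets '[[[0,0,-0.0382,-0.01,0.184,-0.01,-0.67],[0,0,-0.0382,-0.01,0.184,-0.01,-0.67],[0,0,-0.0382,-0.01,0.184,-0.01,-0.67],[0,0,-0.0382,-0.01,0.184,-0.01,-0.67],[0,0,-0.0382,-0.01,0.184,-0.01,-0.67],[0,0,-0.0382,-0.01,0.184,-0.01,-0.67],[0,0,-0.0382,-0.01,0.184,-0.01,-0.67],[0,0,-0.0382,-0.01,0.184,-0.01,-0.67],[0,0,-0.0382,-0.01,0.184,-0.01,-0.67],[0,0,-0.0382,-0.01,0.184,-0.01,-0.67],[0,0,-0.0382,-0.01,0.184,-0.01,-0.67],[0,0,-0.0382,-0.01,0.184,-0.01,-0.67]]]'

```text
time_s: 17.5
ee_pos: [412.3, 220.2, 171.2]
ee_rot: [180.0, 0.0, 89.9]
force: [-0.2, 1.0, 0.3]
gripper_width: 75.8
gripper_force: 0.0
```

Call:
send_rows --targets '[[[0,0,0,0,0,0,-0.67],[0,0,0,0,0,0,-0.67]]]'

```text
time_s: 17.7
ee_pos: [412.2, 219.0, 171.0]
ee_rot: [-179.9, 0.1, 90.1]
force: [-0.4, -0.9, 0.3]
gripper_width: 76.0
gripper_force: 0.0
```

```bash
cat >> h.py <<'E'
def look(tag):
    np.set_printoptions(precision=1,suppress=True)
    s,im,C=wgrab(tag);print(np.array(s["ee_pos"]),s["ee_rot"],s["qpos"],s["gripper_width"])
    x,y,z=[C[...,i] for i in range(3)]
    for n,m in masks(im).items():
        k=m&(y>100)&(y<340)&(x<600)&(z>52)&(z<68)
        if k.sum()>20:
            q=C[k];c,R=cv2.minEnclosingCircle(q[:,:2].astype(np.float32));print(n,len(q),c,R)
        for q in optics.place_of("wrist","roll_"+n)[:1]:print("  net",n,q["conf"],wz(q["at"],s,40))
E
python3 -c "
from h import *
look('w5')"
```

```text
[412.2 219.  171. ] [-179.9    0.1   90.1] [ 26.6  10.6 106.9  -0.   62.5  26.5] 76.04099152818915
red 1819 (485.7799072265625, 288.114501953125) 31.6407470703125
  net red 0.57 [[491.4 284.5  40. ]]
green 56 (416.4735412597656, 221.39053344726562) 28.561433792114258
  net green 0.88 [[412.4 217.6  40. ]]
```

Call:
send_rows --targets '[[[0,0,0,0.006,0,-0.0875,-0.67],[0,0,0,0,0,-0.0875,-0.67],[0,0,0,0,0,-0.0875,-0.67],[0,0,0,0,0,-0.0875,-0.67],[0,0,0,0,0,-0.0875,-0.67],[0,0,0,0,0,-0.0875,-0.67],[0,0,0,0,0,-0.0875,-0.67],[0,0,0,0,0,-0.0875,-0.67],[0,0,0,0,0,0,0],[0,0,0,0,0,0,0],[0,0,0,0,0,0,0],[0,0,0,0,0,0,0]]]'

```text
time_s: 19.15
ee_pos: [414.3, 218.9, 32.5]
ee_rot: [179.9, -0.0, 90.0]
force: [0.0, 0.6, -0.7]
gripper_width: 63.1
gripper_force: 20.0
```

Call:
send_rows --targets '[[[0,0,0,0,0,0.05,0],[0,0,0,0,0,0.12,0],[0,0,0,0,0,0.2,0],[0,0,0,0,0,0.2,0],[0,0,0,0,0,0.2,0],[0,0,0,0,0,0.08,0],[0,0,0,0,0,0,0]]]'

```text
time_s: 19.85
ee_pos: [415.3, 219.6, 205.5]
ee_rot: [179.6, -0.2, 90.0]
force: [0.2, -0.1, -1.3]
gripper_width: 63.0
gripper_force: 20.0
```

Call:
send_rows --targets '[[[0,0,0.0382,-0.0194,-0.2275,-0.001,0],[0,0,0.0382,-0.0194,-0.2275,-0.001,0],[0,0,0.0382,-0.0194,-0.2275,-0.001,0],[0,0,0.0382,-0.0194,-0.2275,-0.001,0],[0,0,0.0382,-0.0194,-0.2275,-0.001,0],[0,0,0.0382,-0.0194,-0.2275,-0.001,0],[0,0,0.0382,-0.0194,-0.2275,-0.001,0],[0,0,0.0382,-0.0194,-0.2275,-0.001,0],[0,0,0.0382,-0.0194,-0.2275,-0.001,0],[0,0,0.0382,-0.0194,-0.2275,-0.001,0],[0,0,0.0382,-0.0194,-0.2275,-0.001,0],[0,0,0.0382,-0.0194,-0.2275,-0.001,0]]]'

```text
time_s: 21.05
ee_pos: [365.9, -328.4, 198.2]
ee_rot: [180.0, -0.1, 131.4]
force: [1.1, -0.3, -0.9]
gripper_width: 63.2
gripper_force: 20.0
```

Call:
send_rows --targets '[[[-0.0359,-0.0315,0,0,0,0,0],[-0.0359,-0.0315,0,0,0,0,0],[-0.0359,-0.0315,0,0,0,0,0],[-0.0359,-0.0315,0,0,0,0,0],[0,0,0,0,0,0,0],[0,0,0,0,0,0,0],[0,0,0,0,0,0,0]]]'

```text
time_s: 21.75
ee_pos: [367.7, -327.6, 199.4]
ee_rot: [180.0, 17.2, 131.3]
force: [0.5, -0.4, -2.5]
gripper_width: 63.0
gripper_force: 20.0
```

Call:
send_rows --targets '[[[0,0,0,0.0165,-0.0195,-0.097,0],[0,0,0,0.0165,-0.0195,-0.097,0],[0,0,0,0.0165,-0.0195,-0.097,0],[0,0,0,0.0165,-0.0195,-0.097,0],[0,0,0,0.0038,-0.004,-0.019,0],[0,0,0,0.0038,-0.004,-0.019,0],[0,0,0,0.0038,-0.004,-0.019,0],[0,0,0,0,0,0,0]]]'

```text
time_s: 22.55
ee_pos: [382.9, -345.4, 110.6]
ee_rot: [180.0, 17.2, 131.3]
force: [-0.8, -0.1, -1.5]
gripper_width: 63.1
gripper_force: 20.0
```

Call:
send_rows --targets '[[[0,0,0,0,0,0,-0.6],[0,0,0,0,0,0,-0.6],[0,0,0,0,0,0,-0.6],[0,0,0,-0.015,0.017,0.073,-0.6],[0,0,0,-0.03,0.034,0.146,-0.6],[0,0,0,-0.03,0.034,0.146,-0.6],[0,0,0,-0.015,0.017,0.073,-0.6]]]'

```text
time_s: 23.25
ee_pos: [365.2, -325.1, 201.0]
ee_rot: [180.0, 17.5, 131.3]
force: [0.3, -0.6, 0.2]
gripper_width: 72.9
gripper_force: 0.0
```

```bash
python3 - <<'E'
from h import *
s,im,C=wgrab("w6");print(s["ee_pos"],s["ee_rot"],s["gripper_width"],s["force"]);check(im,C)
E
```

```text
[ 365.18571722 -325.13843053  200.95232886] [179.96212508  17.45237346 131.26263195] 72.92867118486437 [ 0.27430411 -0.5576404   0.20701914]
check red none 0
check yellow none 0
check blue 1504 x 0.6 y -1.2 R 31.7 top 39.1
check green 504 x -1.7 y -0.4 R 30.8 top 39.2
```

Green is placed well. Next: yellow.

Call:
send_rows --targets '[[[0.0359,0.0315,0,0,0.05,0,-0.67],[0.0359,0.0315,0,0,0.05,0,-0.67],[0.0359,0.0315,0,0,0.05,0,-0.67],[0.0359,0.0315,0,0,0.05,0,-0.67]]]'

```text
time_s: 23.7
ee_pos: [364.8, -284.5, 197.9]
ee_rot: [180.0, -0.1, 131.3]
force: [0.1, -0.4, 1.0]
gripper_width: 76.1
gripper_force: 0.0
```

Call:
send_rows --targets '[[[0,0,-0.0382,0.0488,0.1804,-0.0125,-0.67],[0,0,-0.0382,0.0488,0.1804,-0.0125,-0.67],[0,0,-0.0382,0.0488,0.1804,-0.0125,-0.67],[0,0,-0.0382,0.0488,0.1804,-0.0125,-0.67],[0,0,-0.0382,0.0488,0.1804,-0.0125,-0.67],[0,0,-0.0382,0.0488,0.1804,-0.0125,-0.67],[0,0,-0.0382,0.0488,0.1804,-0.0125,-0.67],[0,0,-0.0382,0.0488,0.1804,-0.0125,-0.67],[0,0,-0.0382,0.0488,0.1804,-0.0125,-0.67],[0,0,-0.0382,0.0488,0.1804,-0.0125,-0.67],[0,0,-0.0382,0.0488,0.1804,-0.0125,-0.67],[0,0,-0.0382,0.0488,0.1804,-0.0125,-0.67]]]'

```text
time_s: 24.9
ee_pos: [482.0, 149.8, 167.4]
ee_rot: [180.0, 0.0, 89.9]
force: [0.6, -0.5, -0.9]
gripper_width: 75.7
gripper_force: 0.0
```

Call:
send_rows --targets '[[[0,0,0,0,0,0,-0.67],[0,0,0,0,0,0,-0.67]]]'

```text
time_s: 25.1
ee_pos: [481.5, 148.5, 167.2]
ee_rot: [-179.9, 0.0, 90.1]
force: [0.2, 0.1, 0.2]
gripper_width: 76.1
gripper_force: 0.0
```

```bash
python3 -c "
from h import *
look('w7')"
```

```text
[481.5 148.5 167.2] [-179.9    0.    90.1] [ 15.8  14.1 102.9  -0.   63.1  15.7] 76.13614987728126
red 1942 (486.5584411621094, 287.6924133300781) 31.82044219970703
  net red 0.59 [[487.4 285.5  40. ]]
yellow 235 (477.9615783691406, 170.69583129882812) 17.807022094726562
  net yellow 0.76 [[482.  143.3  40. ]]
```

Call:
send_rows --targets '[[[0,0,0,0,0,-0.085,-0.67],[0,0,0,0,0,-0.085,-0.67],[0,0,0,0,0,-0.085,-0.67],[0,0,0,0,0,-0.085,-0.67],[0,0,0,0,0,-0.085,-0.67],[0,0,0,0,0,-0.085,-0.67],[0,0,0,0,0,-0.085,-0.67],[0,0,0,0,0,-0.085,-0.67],[0,0,0,0,0,0,0],[0,0,0,0,0,0,0],[0,0,0,0,0,0,0],[0,0,0,0,0,0,0]]]'

```text
time_s: 26.55
ee_pos: [482.4, 148.2, 32.8]
ee_rot: [179.9, -0.0, 90.0]
force: [0.3, 0.3, -1.7]
gripper_width: 63.7
gripper_force: 20.0
```

Call:
send_rows --targets '[[[0,0,0,0,0,0.05,0],[0,0,0,0,0,0.12,0],[0,0,0,0,0,0.2,0],[0,0,0,0,0,0.2,0],[0,0,0,0,0,0.2,0],[0,0,0,0,0,0.08,0],[0,0,0,0,0,0,0]]]'

```text
time_s: 27.25
ee_pos: [483.4, 148.7, 205.8]
ee_rot: [179.6, -0.1, 90.0]
force: [-1.0, -0.3, -0.5]
gripper_width: 63.7
gripper_force: 20.0
```

Call:
send_rows --targets '[[[0,0,0.0382,0.0104,-0.1452,-0.001,0],[0,0,0.0382,0.0104,-0.1452,-0.001,0],[0,0,0.0382,0.0104,-0.1452,-0.001,0],[0,0,0.0382,0.0104,-0.1452,-0.001,0],[0,0,0.0382,0.0104,-0.1452,-0.001,0],[0,0,0.0382,0.0104,-0.1452,-0.001,0],[0,0,0.0382,0.0104,-0.1452,-0.001,0],[0,0,0.0382,0.0104,-0.1452,-0.001,0],[0,0,0.0382,0.0104,-0.1452,-0.001,0],[0,0,0.0382,0.0104,-0.1452,-0.001,0],[0,0,0.0382,0.0104,-0.1452,-0.001,0],[0,0,0.0382,0.0104,-0.1452,-0.001,0]]]'

```text
time_s: 28.45
ee_pos: [505.8, -201.1, 198.2]
ee_rot: [-179.9, -0.1, 131.4]
force: [-0.5, 0.4, -0.5]
gripper_width: 63.7
gripper_force: 20.0
```

Call:
send_rows --targets '[[[-0.0359,-0.0315,0,0,0,0,0],[-0.0359,-0.0315,0,0,0,0,0],[-0.0359,-0.0315,0,0,0,0,0],[-0.0359,-0.0315,0,0,0,0,0],[0,0,0,0,0,0,0],[0,0,0,0,0,0,0],[0,0,0,0,0,0,0]]]'

```text
time_s: 29.15
ee_pos: [507.2, -200.6, 199.4]
ee_rot: [180.0, 17.1, 131.2]
force: [0.3, -0.2, -1.5]
gripper_width: 63.7
gripper_force: 20.0
```

```bash
python3 - <<'E'
from h import *
s,im,C=wgrab("w8");print(s["ee_pos"],s["ee_rot"]);check(im,C,("blue","green"))
E
```

```text
[ 507.24008052 -200.62672688  199.44200366] [179.99391671  17.14314051 131.24830101]
check blue 1388 x 0.6 y -0.8 R 31.6 top 39.3
check green 262 x -0.5 y 0.1 R 30.3 top 39.2
```

View pics/w8.png

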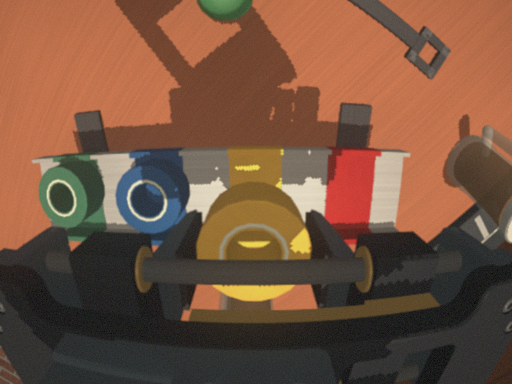

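Yellow hangs at (253,243) over its bay, with blue and green in place. Lowering it.

Call:
send_rows --targets '[[[0,0,0,0.0195,-0.0205,-0.097,0],[0,0,0,0.0195,-0.0205,-0.097,0],[0,0,0,0.0195,-0.0205,-0.097,0],[0,0,0,0.0195,-0.0205,-0.097,0],[0,0,0,0.005,-0.005,-0.019,0],[0,0,0,0.005,-0.005,-0.019,0],[0,0,0,0.005,-0.005,-0.019,0],[0,0,0,0,0,0,0]]]'

```text
time_s: 30.0
ee_pos: [525.7, -219.9, 110.9]
ee_rot: [180.0, 17.2, 131.3]
force: [-1.0, 0.5, -1.0]
gripper_width: 63.6
gripper_force: 20.0
```

Call:
send_rows --targets '[[[0,0,0,0,0,0,-0.6],[0,0,0,0,0,0,-0.6],[0,0,0,0,0,0,-0.6],[0,0,0,-0.015,0.017,0.073,-0.6],[0,0,0,-0.03,0.034,0.146,-0.6],[0,0,0,-0.03,0.034,0.146,-0.6],[0,0,0,-0.015,0.017,0.073,-0.6]]]'

```text
time_s: 30.7
ee_pos: [508.1, -199.2, 201.3]
ee_rot: [179.9, 17.4, 131.2]
force: [0.1, -0.6, -0.6]
gripper_width: 73.0
gripper_force: 0.0
```

```bash
python3 - <<'E'
from h import *
s,im,C=wgrab("w9");print(s["ee_pos"],s["ee_rot"],s["gripper_width"],s["force"]);check(im,C)
E
```

```text
[ 508.13591578 -199.20919249  201.27894416] [179.85083957  17.41724143 131.24506959] 72.9845112959926 [ 0.07025981 -0.60088034 -0.61757629]
check red none 0
check yellow 1359 x -0.5 y -1.0 R 31.1 top 39.5
check blue 1366 x 0.5 y -1.0 R 31.4 top 39.3
check green 265 x 0.1 y 2.0 R 29.7 top 39.2
```

Last: red.

Call:
send_rows --targets '[[[0.0359,0.0315,0,0,0.05,0,-0.67],[0.0359,0.0315,0,0,0.05,0,-0.67],[0.0359,0.0315,0,0,0.05,0,-0.67],[0.0359,0.0315,0,0,0.05,0,-0.67]]]'

```text
time_s: 31.15
ee_pos: [507.4, -158.9, 198.1]
ee_rot: [180.0, -0.2, 131.3]
force: [0.4, -0.1, -0.7]
gripper_width: 75.8
gripper_force: 0.0
```

Call:
send_rows --targets '[[[0,0,-0.0382,-0.0092,0.1863,-0.0125,-0.67],[0,0,-0.0382,-0.0092,0.1863,-0.0125,-0.67],[0,0,-0.0382,-0.0092,0.1863,-0.0125,-0.67],[0,0,-0.0382,-0.0092,0.1863,-0.0125,-0.67],[0,0,-0.0382,-0.0092,0.1863,-0.0125,-0.67],[0,0,-0.0382,-0.0092,0.1863,-0.0125,-0.67],[0,0,-0.0382,-0.0092,0.1863,-0.0125,-0.67],[0,0,-0.0382,-0.0092,0.1863,-0.0125,-0.67],[0,0,-0.0382,-0.0092,0.1863,-0.0125,-0.67],[0,0,-0.0382,-0.0092,0.1863,-0.0125,-0.67],[0,0,-0.0382,-0.0092,0.1863,-0.0125,-0.67],[0,0,-0.0382,-0.0092,0.1863,-0.0125,-0.67]]]'

```text
time_s: 32.35
ee_pos: [485.0, 289.2, 167.5]
ee_rot: [-180.0, 0.0, 89.9]
force: [0.9, -0.1, -1.2]
gripper_width: 76.0
gripper_force: 0.0
```

Call:
send_rows --targets '[[[0,0,0,0,0,0,-0.67],[0,0,0,0,0,0,-0.67]]]'

```text
time_s: 32.55
ee_pos: [484.9, 288.0, 167.4]
ee_rot: [-180.0, 0.1, 90.1]
force: [-0.4, 0.6, -0.4]
gripper_width: 76.3
gripper_force: 0.0
```

```bash
python3 -c "
from h import *
look('w10')"
```

```text
[484.9 288.  167.4] [-180.     0.1   90.1] [29.6 19.3 95.2 -0.  65.6 29.4] 76.31759904525003
red 1027 (486.2149658203125, 288.6686706542969) 31.511211395263672
  net red 0.74 [[488.1 283.3  40. ]]
```

Call:
send_rows --targets '[[[0,0,0,0.005,0,-0.085,-0.67],[0,0,0,0,0,-0.085,-0.67],[0,0,0,0,0,-0.085,-0.67],[0,0,0,0,0,-0.085,-0.67],[0,0,0,0,0,-0.085,-0.67],[0,0,0,0,0,-0.085,-0.67],[0,0,0,0,0,-0.085,-0.67],[0,0,0,0,0,-0.085,-0.67],[0,0,0,0,0,0,0],[0,0,0,0,0,0,0],[0,0,0,0,0,0,0],[0,0,0,0,0,0,0]]]'

```text
time_s: 34.0
ee_pos: [486.8, 288.0, 33.1]
ee_rot: [179.9, -0.0, 90.0]
force: [0.7, -0.4, -0.8]
gripper_width: 64.8
gripper_force: 20.0
```

Call:
send_rows --targets '[[[0,0,0,0,0,0.05,0],[0,0,0,0,0,0.12,0],[0,0,0,0,0,0.2,0],[0,0,0,0,0,0.2,0],[0,0,0,0,0,0.2,0],[0,0,0,0,0,0.08,0],[0,0,0,0,0,0,0]]]'

```text
time_s: 34.7
ee_pos: [487.8, 288.7, 206.4]
ee_rot: [179.6, -0.2, 90.0]
force: [0.2, 0.2, -1.4]
gripper_width: 64.5
gripper_force: 20.0
```

Call:
send_rows --targets '[[[0,0,0.0382,0.0386,-0.1775,-0.001,0],[0,0,0.0382,0.0386,-0.1775,-0.001,0],[0,0,0.0382,0.0386,-0.1775,-0.001,0],[0,0,0.0382,0.0386,-0.1775,-0.001,0],[0,0,0.0382,0.0386,-0.1775,-0.001,0],[0,0,0.0382,0.0386,-0.1775,-0.001,0],[0,0,0.0382,0.0386,-0.1775,-0.001,0],[0,0,0.0382,0.0386,-0.1775,-0.001,0],[0,0,0.0382,0.0386,-0.1775,-0.001,0],[0,0,0.0382,0.0386,-0.1775,-0.001,0],[0,0,0.0382,0.0386,-0.1775,-0.001,0],[0,0,0.0382,0.0386,-0.1775,-0.001,0]]]'

```text
time_s: 35.9
ee_pos: [578.2, -139.4, 198.4]
ee_rot: [-179.9, -0.1, 131.4]
force: [1.0, -0.7, -0.8]
gripper_width: 64.3
gripper_force: 20.0
```

Call:
send_rows --targets '[[[-0.0359,-0.0315,0,0,0,0,0],[-0.0359,-0.0315,0,0,0,0,0],[-0.0359,-0.0315,0,0,0,0,0],[-0.0359,-0.0315,0,0,0,0,0],[0,0,0,0,0,0,0],[0,0,0,0,0,0,0],[0,0,0,0,0,0,0]]]'

```text
time_s: 36.6
ee_pos: [579.3, -138.5, 199.6]
ee_rot: [180.0, 17.1, 131.2]
force: [0.5, 0.2, 0.1]
gripper_width: 64.3
gripper_force: 20.0
```

```bash
python3 - <<'E'
from h import *
s,im,C=wgrab("w11");print(s["ee_pos"],s["ee_rot"],s["gripper_width"]);check(im,C,("yellow","blue","green"))
E
```

```text
[ 579.33451134 -138.47974859  199.63206042] [179.99307487  17.14402045 131.24491556] 64.34883065097516
check yellow 1369 x -0.5 y -0.6 R 31.4 top 39.5
check blue 1242 x 0.3 y -0.5 R 31.7 top 39.3
check green 366 x -1.4 y 2.0 R 30.5 top 39.3
```

Call:
send_rows --targets '[[[0,0,0,0.0195,-0.02,-0.097,0],[0,0,0,0.0195,-0.02,-0.097,0],[0,0,0,0.0195,-0.02,-0.097,0],[0,0,0,0.0195,-0.02,-0.097,0],[0,0,0,0.004,-0.005,-0.019,0],[0,0,0,0.004,-0.005,-0.019,0],[0,0,0,0.004,-0.005,-0.019,0],[0,0,0,0,0,0,0]]]'

```text
time_s: 37.45
ee_pos: [597.2, -157.3, 111.1]
ee_rot: [180.0, 17.2, 131.2]
force: [0.0, -0.4, -1.9]
gripper_width: 64.5
gripper_force: 20.0
```

Call:
send_rows --targets '[[[0,0,0,0,0,0,-0.6],[0,0,0,0,0,0,-0.6],[0,0,0,0,0,0,-0.6],[0,0,0,-0.015,0.017,0.073,-0.6],[0,0,0,-0.03,0.034,0.146,-0.6],[0,0,0,-0.03,0.034,0.146,-0.6],[0,0,0,-0.015,0.017,0.073,-0.6],[0,0,0,0,0,0,-0.6],[0,0,0,0,0,0,-0.6]]]'

```text
time_s: 38.35
ee_pos: [578.8, -136.7, 198.3]
ee_rot: [180.0, 17.2, 131.3]
force: [0.3, 0.0, -0.1]
gripper_width: 72.9
gripper_force: 0.0
```

```bash
python3 - <<'E'
from h import *
s,im,C=wgrab("w12");print(s["ee_pos"],s["ee_rot"],s["gripper_width"],s["force"],s["qpos"]);check(im,C)
E
```

```text
[ 578.76582826 -136.71474505  198.25851598] [179.98827695  17.20276605 131.27360633] 72.94723986717413 [ 0.25526491  0.04296163 -0.14983588] [ -8.17924219  14.40067664  99.9043704  -13.86950914  53.26470541
 -42.34380325]
check red 1206 x -2.2 y -1.4 R 31.7 top 39.7
check yellow 1325 x -0.6 y -0.6 R 31.2 top 39.6
check blue 1244 x 0.0 y -0.8 R 31.8 top 39.3
check green 315 x -1.2 y 3.0 R 29.5 top 39.3
```

View pics/w12.png

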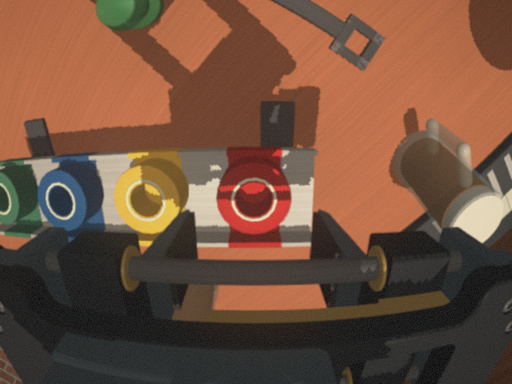

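All four rolls sit well within tolerance: red at (254,198), yellow (150,198), blue (63,200), green at the left edge. Next I'll swing the hold-down back.

Call:
send_rows --targets '[[[0.0359,0.0315,0,0,0.05,0,-0.67],[0.0359,0.0315,0,0,0.05,0,-0.67],[0.0359,0.0315,0,0,0.05,0,-0.67],[0.0359,0.0315,0,0,0.05,0,-0.67]]]'

```text
time_s: 38.8
ee_pos: [578.5, -96.5, 196.9]
ee_rot: [-179.9, -0.3, 131.3]
force: [-0.2, -0.2, 0.7]
gripper_width: 76.1
gripper_force: 0.0
```

Call:
send_rows --targets '[[[0,0,0.0169,0.0364,0.17,0,-0.67],[0,0,0.0169,0.0364,0.17,0,-0.67],[0,0,0.0169,0.0364,0.17,0,-0.67],[0,0,0.0169,0.0364,0.17,0,-0.67],[0,0,0.0169,0.0364,0.17,0,-0.67],[0,0,0.0169,0.0364,0.17,0,-0.67],[0,0,0.0169,0.0364,0.17,0,-0.67],[0,0,0.0169,0.0364,0.17,0,-0.67],[0,0,0.0169,0.0364,0.17,0,-0.67],[0,0,0.0169,0.0364,0.17,0,-0.67],[0,0,0.0169,0.0364,0.17,0,-0.67]]]'

```text
time_s: 39.9
ee_pos: [658.9, 278.1, 196.1]
ee_rot: [-179.8, -0.1, 148.0]
force: [0.2, 0.3, 0.1]
gripper_width: 76.4
gripper_force: 0.0
```

Call:
send_rows --targets '[[[0,0,0,0,0,0,-0.67],[0,0,0,0,0,0,-0.67]]]'

```text
time_s: 40.1
ee_pos: [658.6, 277.3, 196.0]
ee_rot: [-179.8, -0.1, 148.0]
force: [-0.5, 0.2, -0.2]
gripper_width: 76.2
gripper_force: 0.0
```

```bash
python3 - <<'E'
from h import *
np.set_printoptions(precision=1,suppress=True)
s,im,C=wgrab("w13");print(s["ee_pos"],s["ee_rot"])
for n,z in (("holddown_grip",121),("holddown_hinge",85)):
    for r in optics.place_of("wrist",n)[:1]:print(n,r["conf"],wz(r["at"],s,z))
q=C[masks(im)['red']&(C[...,2]>132)&(C[...,2]<150)&(C[...,1]>200)];print("peg",q.mean(0),len(q))
im,d=optics.grab_frame("top");check(im,cloud("top",d))
E
```

```text
[658.6 277.3 196. ] [-179.8   -0.1  148. ]
holddown_grip 0.9 [[656.3 277.3 121. ]]
holddown_hinge 0.65 [[592.4 322.5  85. ]]
peg [656.6 276.2 141.8] 438
check red 204 x -5.9 y 0.6 R 31.8 top 40.3
check yellow 230 x 3.0 y 1.0 R 39.2 top 40.3
check blue 211 x 5.8 y 14.3 R 31.6 top 40.1
check green 234 x -4.7 y 1.4 R 32.0 top 39.8
```

Blue reads differently from above (y +14), so it may have been knocked. I'll look.

```bash
python3 - <<'E'
from h import *
im,d=optics.grab_frame("top");C=cloud("top",d);check(im,C);cv2.imwrite("pics/t3.png",cv2.resize(im[150:290,250:400,::-1],(640,597),interpolation=cv2.INTER_CUBIC))
for n in("roll_blue","roll_yellow"):
    for r in optics.place_of("top",n)[:1]:print(n,r,bayframe(ray_world("top",r["at"],z=120)))
E
```

```text
check red 203 x 3.4 y -0.4 R 40.6 top 40.2
check yellow 226 x 4.3 y 3.4 R 40.6 top 40.2
check blue 211 x 6.1 y 13.8 R 31.7 top 39.9
check green 230 x 3.6 y 5.2 R 40.3 top 39.8
roll_blue {'at': [243.1, 217.6], 'conf': 0.26} [-168.40759402  166.13164541   74.59973297]
roll_yellow {'at': [310.9, 209.9], 'conf': 0.52} [-13.3786848   47.58237682  26.64367161]
```

View pics/t3.png

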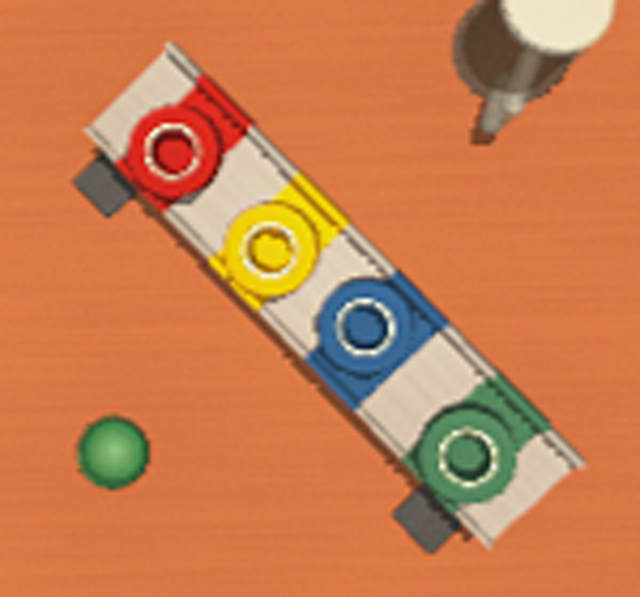

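Blue was knocked about 14 mm towards yellow and up against the back wall; the others are fine. I'll re-seat blue before closing. The gap to yellow is tight, so I'll grip across the slope, above the lip and wall.

Call:
send_rows --targets '[[[0,0,-0.0912,-0.0787,-0.207,0,-0.67],[0,0,-0.0912,-0.0787,-0.207,0,-0.67],[0,0,-0.0912,-0.0787,-0.207,0,-0.67],[0,0,-0.0912,-0.0787,-0.207,0,-0.67],[0,0,-0.0912,-0.0787,-0.207,0,-0.67],[0,0,-0.0912,-0.0787,-0.207,0,-0.67],[0,0,-0.0912,-0.0787,-0.207,0,-0.67]]]'

```text
time_s: 41.15
ee_pos: [547.8, -14.5, 198.9]
ee_rot: [179.9, 0.0, 90.2]
force: [0.6, -1.1, 0.6]
gripper_width: 76.2
gripper_force: 0.0
```

Call:
send_rows --targets '[[[0,0,-0.0912,-0.0787,-0.207,0,-0.67],[0,0,-0.0912,-0.0787,-0.207,0,-0.67],[0,0,-0.0912,-0.0787,-0.207,0,-0.67],[0,0,-0.0912,-0.0787,-0.207,0,-0.67],[0,0,-0.0912,-0.0787,-0.207,0,-0.67],[0,0,-0.0912,-0.0787,-0.207,0,-0.67],[-0.0359,-0.0315,0,0,0,0,-0.67],[-0.0359,-0.0315,0,0,0,0,-0.67],[-0.0359,-0.0315,0,0,0,0,-0.67],[-0.0359,-0.0315,0,0,0,0,-0.67],[0,0,0,0,0,0,-0.67],[0,0,0,0,0,0,-0.67]]]'

```text
time_s: 42.35
ee_pos: [454.3, -261.0, 199.0]
ee_rot: [162.8, -0.0, 41.3]
force: [-0.7, -0.9, 0.5]
gripper_width: 76.4
gripper_force: 0.0
```

```bash
python3 - <<'E'
from h import *
np.set_printoptions(precision=2,suppress=True)
s,im,C=wgrab("w14");R=Ro.from_euler('xyz',s["ee_rot"],degrees=True).as_matrix()
print(s["ee_pos"],s["ee_rot"],s["gripper_width"],s["qpos"],"axes in ledge:",R.T@XL,R.T@YL,R.T@N,"tcp in ledge",bayframe(np.array(s["ee_pos"])));check(im,C)
E
```

```text
[ 454.33 -261.01  198.96] [162.81  -0.02  41.29] 76.35150427715914 [-27.16   6.7  109.77  -8.41  47.78  26.35] axes in ledge: [0. 1. 0.] [ 1. -0.  0.] [ 0.  0. -1.] tcp in ledge [ 10.45 -33.24 101.93]
check red 846 x -1.9 y -9.2 R 30.2 top 39.5
check yellow 2833 x -0.5 y -1.1 R 31.8 top 39.4
check blue 324 x 5.7 y 14.4 R 29.4 top 39.2
check green 339 x -2.0 y 3.1 R 30.2 top 39.2
```

View pics/w14.png

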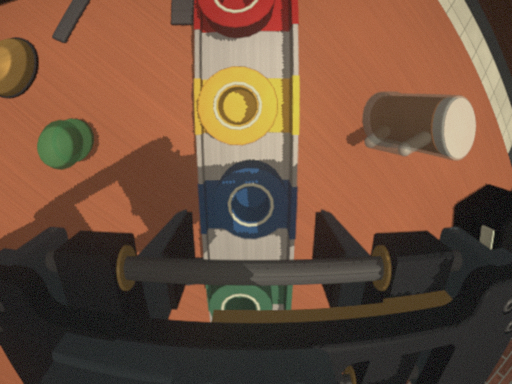

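The wrist view confirms blue (250,203) shifted up-slope and towards yellow (238,105); the tool is exactly aligned with the ledge. I'll descend so the tips stay above the wall.

Call:
send_rows --targets '[[[0,0,0,0.0102,-0.0117,-0.0571,-0.67],[0,0,0,0.0102,-0.0117,-0.0571,-0.67],[0,0,0,0.0102,-0.0117,-0.0571,-0.67],[0,0,0,0.0102,-0.0117,-0.0571,-0.67],[0,0,0,0.0102,-0.0117,-0.0571,-0.67],[0,0,0,0.0102,-0.0117,-0.0571,-0.67],[0,0,0,0,0,0,0],[0,0,0,0,0,0,0],[0,0,0,0,0,0,0],[0,0,0,0,0,0,0],[0,0,0,0,0,0,0]]]'

```text
time_s: 43.5
ee_pos: [466.7, -275.0, 130.2]
ee_rot: [162.8, -0.0, 41.3]
force: [0.3, -0.5, -1.3]
gripper_width: 63.4
gripper_force: 20.0
```

```bash
python3 - <<'E'
from h import *
s=env.state();p=np.array(s["ee_pos"]);b=bayframe(p);print(p,s["ee_rot"],s["gripper_width"],s["gripper_force"],s["force"],"ledge",b)
print("lift 6:",N*6/200,"move:",(-b[0]*XL+(-47.5-b[1])*YL)/200)
E
```

```text
[ 466.69632206 -274.99435109  130.23680986] [ 1.62768602e+02 -7.52449130e-03  4.12915446e+01] 63.359715935316295 19.999794750474393 [ 0.28898016 -0.54676139 -1.28822278] ledge [  7.97030091 -33.18481056  30.75505356]
lift 6: [-0.00585131  0.00666041  0.02866009] move: [-0.07889976 -0.01863842 -0.01177692]
```

Gripped at 63.4 mm. I'll lift 6 mm, move to the bay middle, lower and release.

Call:
send_rows --targets '[[[0,0,0,-0.0029,0.0033,0.0143,0],[0,0,0,-0.0029,0.0033,0.0143,0],[0,0,0,-0.02,-0.0047,-0.003,0],[0,0,0,-0.02,-0.0047,-0.003,0],[0,0,0,-0.02,-0.0047,-0.003,0],[0,0,0,-0.019,-0.0047,-0.003,0],[0,0,0,0.0029,-0.0033,-0.0143,0],[0,0,0,0.003,-0.0034,-0.0146,0],[0,0,0,0,0,0,0],[0,0,0,0,0,0,0]]]'

```text
time_s: 44.5
ee_pos: [450.9, -278.8, 127.2]
ee_rot: [162.8, 0.0, 41.3]
force: [-0.2, -0.2, -0.9]
gripper_width: 63.5
gripper_force: 20.0
```

Call:
send_rows --targets '[[[0,0,0,0,0,0,-0.6],[0,0,0,0,0,0,-0.6],[0,0,0,0,0,0,-0.6],[0,0,0,-0.015,0.017,0.073,-0.6],[0,0,0,-0.03,0.034,0.146,-0.6],[0,0,0,-0.015,0.017,0.073,-0.6],[0,0,0,0,0,0,-0.67],[0,0,0,0,0,0,-0.67]]]'

```text
time_s: 45.3
ee_pos: [438.8, -265.2, 185.6]
ee_rot: [162.8, 0.0, 41.3]
force: [0.7, -0.3, 0.8]
gripper_width: 76.2
gripper_force: 0.0
```

```bash
python3 - <<'E'
from h import *
s,im,C=wgrab("w15");print(s["ee_pos"],s["ee_rot"],s["gripper_width"]);check(im,C)
E
```

```text
[ 438.79964962 -265.15304583  185.64951794] [1.62785690e+02 4.17422710e-03 4.12978163e+01] 76.1867884641493
check red 166 x -0.6 y -27.5 R 16.6 top 39.5
check yellow 3152 x -0.3 y -0.6 R 31.8 top 39.4
check blue 461 x 0.8 y -1.3 R 30.5 top 39.2
check green 374 x -1.6 y 1.7 R 30.8 top 39.2
```

View pics/w15.png

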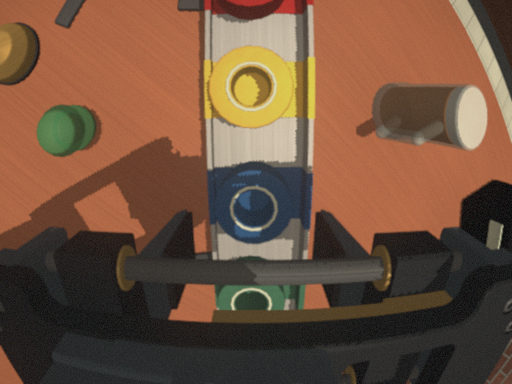

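Blue is centred again (253,205). Back to the peg.

Call:
send_rows --targets '[[[0.0359,0.0315,0,0,0,0.0135,-0.67],[0.0359,0.0315,0,0,0,0.0135,-0.67],[0.0359,0.0315,0,0,0,0.0135,-0.67],[0.0359,0.0315,0,0,0,0.0135,-0.67],[0,0,0.0912,0.0841,0.2085,0,-0.67],[0,0,0.0912,0.0841,0.2085,0,-0.67],[0,0,0.0912,0.0841,0.2085,0,-0.67],[0,0,0.0912,0.0841,0.2085,0,-0.67],[0,0,0.0912,0.0841,0.2085,0,-0.67],[0,0,0.0912,0.0841,0.2085,0,-0.67]]]'

```text
time_s: 46.35
ee_pos: [539.9, -13.4, 195.0]
ee_rot: [-179.9, 0.0, 90.9]
force: [0.4, -0.3, 0.6]
gripper_width: 76.4
gripper_force: 0.0
```

Call:
send_rows --targets '[[[0,0,0.0912,0.0841,0.2085,0,-0.67],[0,0,0.0912,0.0841,0.2085,0,-0.67],[0,0,0.0912,0.0841,0.2085,0,-0.67],[0,0,0.0912,0.0841,0.2085,0,-0.67],[0,0,0.0912,0.0841,0.2085,0,-0.67],[0,0,0.0912,0.0841,0.2085,0,-0.67],[0,0,0.0912,0.0841,0.2085,0,-0.67],[0,0,0,0,0,0,-0.67],[0,0,0,0,0,0,-0.67]]]'

```text
time_s: 47.25
ee_pos: [657.1, 277.3, 193.9]
ee_rot: [-179.8, -0.1, 148.0]
force: [-1.1, -0.5, -0.1]
gripper_width: 76.2
gripper_force: 0.0
```

```bash
python3 - <<'E'
from h import *
s=env.state();print(s["ee_pos"],s["ee_rot"])
im,d=optics.grab_frame("top");check(im,cloud("top",d))
c=np.array([592,321.5]);a0=np.arctan2(276.8-c[1],657-c[0]);print(np.degrees(a0),np.hypot(65,44.7))
N_=22;tot=-1.74
p=[c+79.5*np.array([np.cos(a0+tot*i/N_),np.sin(a0+tot*i/N_)]) for i in range(N_+1)]
for q in np.diff(p,axis=0):print(np.round(q/200,4),end=' ')
print(np.degrees(tot/N_)/90)
E
```

```text
[657.06840269 277.32714563 193.86437281] [-1.79798564e+02 -1.07745365e-01  1.48026592e+02]
check red 204 x 2.3 y -2.3 R 40.2 top 40.2
check yellow 227 x -4.6 y 0.0 R 31.6 top 40.3
check blue 218 x -2.7 y 0.4 R 32.2 top 40.1
check green 233 x -4.5 y 0.5 R 31.7 top 40.0
-34.51600431941579 78.88656412850037
[-0.0188 -0.0252] [-0.0207 -0.0236] [-0.0225 -0.0219] [-0.0242 -0.02  ] [-0.0257 -0.0181] [-0.0271 -0.016 ] [-0.0282 -0.0138] [-0.0292 -0.0115] [-0.0301 -0.0092] [-0.0307 -0.0068] [-0.0311 -0.0043] [-0.0314 -0.0018] [-0.0314  0.0006] [-0.0313  0.0031] [-0.0309  0.0056] [-0.0304  0.008 ] [-0.0297  0.0104] [-0.0288  0.0127] [-0.0277  0.0149] [-0.0264  0.0171] [-0.025   0.0191] [-0.0234  0.021 ] -0.050350836541799615
```

Rolls are good. Descend and grip the peg.

Call:
send_rows --targets '[[[0,0,0,0,0,-0.115,-0.67],[0,0,0,0,0,-0.115,-0.67],[0,0,0,0,0,-0.115,-0.67],[0,0,0,0,0,-0.115,-0.67],[0,0,0,0,0,0,1],[0,0,0,0,0,0,1],[0,0,0,0,0,0,1],[0,0,0,0,0,0,1],[0,0,0,0,0,0,1],[0,0,0,0,0,0,1],[0,0,0,0,0,0,1],[0,0,0,0,0,0,1]]]' --grip_force 15

```text
time_s: 48.5
ee_pos: [657.6, 277.0, 104.9]
ee_rot: [180.0, 0.0, 148.0]
force: [-0.0, -0.3, 1.8]
gripper_width: 21.5
gripper_force: 15.0
```

Call:
send_rows --targets '[[[0,0,0,0,0,0,1],[0,0,0,0,0,0,1]]]'

```text
time_s: 48.7
ee_pos: [657.6, 277.0, 104.9]
ee_rot: [180.0, 0.0, 148.0]
force: [-0.5, 0.2, 1.8]
gripper_width: 21.7
gripper_force: 15.0
```

Call:
send_rows --targets '[[[0,0,-0.0504,-0.0188,-0.0252,0,1],[0,0,-0.0504,-0.0207,-0.0236,0,1],[0,0,-0.0504,-0.0225,-0.0219,0,1],[0,0,-0.0504,-0.0242,-0.02,0,1],[0,0,-0.0504,-0.0257,-0.0181,0,1],[0,0,-0.0504,-0.0271,-0.016,0,1],[0,0,-0.0504,-0.0282,-0.0138,0,1],[0,0,-0.0504,-0.0292,-0.0115,0,1],[0,0,-0.0504,-0.0301,-0.0092,0,1],[0,0,-0.0504,-0.0307,-0.0068,0,1],[0,0,-0.0504,-0.0311,-0.0043,0,1]]]'

```text
time_s: 49.8
ee_pos: [599.6, 244.0, 104.8]
ee_rot: [180.0, -0.1, 97.9]
force: [-0.2, 3.4, 1.5]
gripper_width: 21.9
gripper_force: 15.0
```

Call:
send_rows --targets '[[[0,0,-0.0504,-0.0314,-0.0018,0,1],[0,0,-0.0504,-0.0314,0.0006,0,1],[0,0,-0.0504,-0.0313,0.0031,0,1],[0,0,-0.0504,-0.0309,0.0056,0,1],[0,0,-0.0504,-0.0304,0.008,0,1],[0,0,-0.0504,-0.0297,0.0104,0,1],[0,0,-0.0504,-0.0288,0.0127,0,1],[0,0,-0.0504,-0.0277,0.0149,0,1],[0,0,-0.0504,-0.0264,0.0171,0,1],[0,0,-0.0504,-0.025,0.0191,0,1],[0,0,0,0,0,0,1],[0,0,0,0,0,0,1]]]'

```text
time_s: 51.0
ee_pos: [541.8, 262.0, 104.8]
ee_rot: [-180.0, -0.2, 52.8]
force: [1.3, 6.2, -0.0]
gripper_width: 21.5
gripper_force: 15.0
```

Call:
send_rows --targets '[[[0,0,-0.0504,-0.0234,0.021,0,1],[0,0,0,-0.008,0.008,0,1],[0,0,0,0,0,0,1]]]'

```text
time_s: 51.3
ee_pos: [536.3, 266.6, 104.9]
ee_rot: [179.9, -0.1, 48.3]
force: [5.4, 2.6, -0.2]
gripper_width: 21.8
gripper_force: 15.0
```

Call:
send_rows --targets '[[[0,0,-0.02,-0.009,0.009,0,1],[0,0,0,0,0,0,1]]]'

```text
time_s: 51.5
ee_pos: [535.4, 267.5, 104.9]
ee_rot: [179.8, -0.1, 46.5]
force: [7.6, -1.2, -1.8]
gripper_width: 21.8
gripper_force: 15.0
```

At the inner stop. Release, rise, retreat, then verify.

Call:
send_rows --targets '[[[0,0,0,0.004,-0.004,0,1],[0,0,0,0,0,0,-0.2],[0,0,0,0,0,0,-0.2],[0,0,0,0,0,0,-0.2],[0,0,0,0,0,0,-0.2],[0,0,0,0,0,0,-0.2],[0,0,0,0,0,0.15,-0.2],[0,0,0,0,0,0.2,-0.2],[0,0,0,0,0,0.2,-0.2],[0,0,0,-0.15,0.2,0,-0.2],[0,0,0,-0.15,0.2,0,-0.2],[0,0,0,-0.15,0.2,0,-0.2]]]'

```text
time_s: 52.7
ee_pos: [443.1, 388.4, 215.1]
ee_rot: [180.0, -0.0, 46.3]
force: [0.4, 0.8, -0.6]
gripper_width: 54.4
gripper_force: 0.0
```

Call:
send_rows --targets '[[[0,0,0,-0.15,0.2,0,-0.2],[0,0,0,-0.15,0.2,0,-0.2],[0,0,0,-0.15,0.2,0,-0.2],[0,0,0,0,0,0,-0.2],[0,0,0,0,0,0,-0.2]]]'

```text
time_s: 53.2
ee_pos: [353.1, 507.9, 214.3]
ee_rot: [179.9, 0.1, 46.6]
force: [0.0, 0.2, 0.2]
gripper_width: 54.9
gripper_force: 0.0
```

```bash
python3 - <<'E'
from h import *
np.set_printoptions(precision=1,suppress=True)
s=env.state();print(s["ee_pos"],s["force"])
im,d=optics.grab_frame("top");C=cloud("top",d);check(im,C)
cv2.imwrite("pics/t4.png",cv2.resize(im[110:300,90:420,::-1],(800,460),interpolation=cv2.INTER_CUBIC))
x,y,z=[C[...,i] for i in range(3)];S=cv2.cvtColor(im,cv2.COLOR_RGB2HSV)[...,1]
m=(z>85)&(z<99)&(x>380)&(x<570)&(y>120)&(y<300)&(S<90)
q=C[m];e=np.array([.733,.68]);k=((q[:,:2]-[482,220])**2).sum(1)<95**2
a=(q[k][:,:2]-[592,321.5]);a=a[np.hypot(*a.T)>110];print("disc centre",a.mean(0)+[592,321.5],len(a))
for n,zz in (("holddown_grip",121),("holddown_hinge",85)):
    for r in optics.place_of("top",n)[:1]:print(n,r["conf"],ray_world("top",r["at"],z=zz))
E
```

```text
[353.1 507.9 214.3] [0.  0.2 0.2]
check red 205 x 2.4 y 2.8 R 39.5 top 40.2
check yellow 230 x -4.2 y 0.6 R 31.6 top 40.2
check blue 220 x -2.6 y 0.5 R 31.9 top 40.1
check green 236 x -4.5 y 1.0 R 31.8 top 40.2
disc centre [475.2 213.6] 1618
holddown_grip 0.67 [544.  270.5 121. ]
holddown_hinge 0.97 [587.4 322.8  85. ]
```

View pics/t4.png

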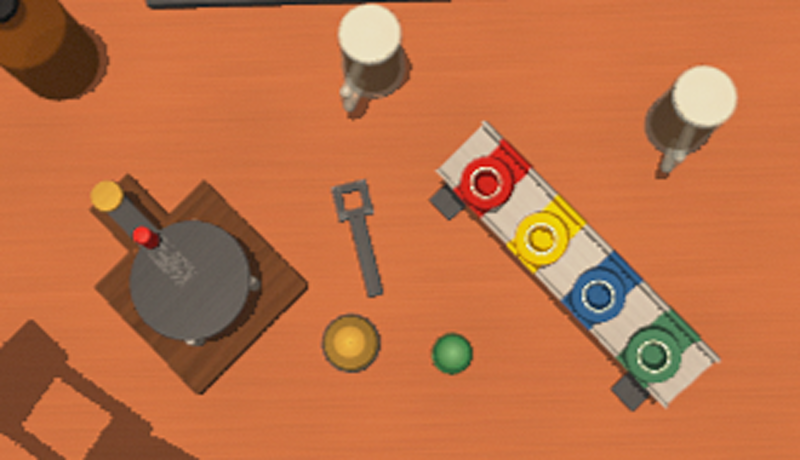

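The disc is centred over the stand (angle ≈ 0), all four rolls are in their bays, and nothing else has shifted. Handing in.

```bash
python3 -c "
from workcell import env
print(env.job_done())"
```

```text
the job is handed in; nothing more can be done
None
```

The job is handed in: all four rolls lie in their own bays, measured within about 5 mm of the middle (blue was re-seated after a knock), the hold-down is back over the spindles at its inner stop, and the steins, bell, opener and stopper look undisturbed; the hand-in returned no verdict.

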